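# Build a quarter-turn duct riser on a blast gate

### The arm

A 6-joint arm with a two-finger parallel gripper is mounted at the origin on the work surface. World frame = base frame: x ahead of the robot, y to its left, z up, the work surface at z = 0. Lengths are in m, angles in rad, forces in N, time in s.
With the tool pointing down it reaches from about 0.25 to 0.725 m from the base axis. Payload 4 kg.
Tool frame: the origin (TCP) lies midway between the tips of the shut fingers; the grasp point (between the pads) lies 19 mm behind it (bot.grasp_offset is the distance from the TCP to the grasp point, in m); z points along the fingers, y is the direction in which the jaws open and shut (so a half turn about z gives the same grasp; the last joint's range is limited). The gripper opens to 85 mm and grips with 20 to 120 N. Pads are 22 mm wide; open, the fingers measure 114 mm over their backs; the gripper's body (76 mm by 85 mm) begins 54 mm behind the grasp point. The pads swing forward as they close: fully open they stand 13 mm farther back than shut.
Start: joints at [1.29, 0.241, 0.005, 1.335, 0, 1.571], TCP at [0.139, 0.48, 0.231] pointing down, gripper open.
Joint ranges: [-2.72, 2.72], [-1.05, 1.87], [-1.09, 1.28], [-1.99, 2.15], [-1.42, 1.44], [-3.14, 3.14]. Speed limits (rad/s): [2.79, 2.79, 3.14, 3.14, 3.14, 3.14].

### API

Orientations are given as a unit quaternion [x, y, z, w].
In Python, from workcell import sensors, optics, bot gives the robot as it stands.
- The arm moves only by the tool apply_moves, never from a script. Its argument "plan" is one flat list of numbers, 6 for each row, row after row: the shift along the tool's x, y, z in m, then the turn, a rotation vector about the tool's x, y, z in rad. In form: [tx, ty, tz, ax, ay, az, tx, ty, tz, ax, ay, az, ...]. A call has 1 to 12 rows; each row is the pose to reach, as a shift and turn from the pose commanded when the call began, along the tool's axes at that moment; what a row does not reach only later rows make up. A row lasts 1/12 s, in which the tool goes at most 41.7 mm and 7.16 degrees, less where a joint would pass 70% of its speed; a pose out of reach is approached as far as the arm can. A call with a gripper value outside its range is refused whole. "grip" is the finger opening in m, from 0 to 0.0854, set as the call begins (left out, the last holds). The fingers move at their own pace and stop on an object; the grip force is fixed at half the most. Time passes only in rows, so rows that repeat a pose let the fingers close. It gives the time, the measured TCP pose, the force and the opening at its end, in the units of the state.
- sensors.get_obs(): the state, without advancing time (a new reading comes with each control period).
- optics.camera(name): name is "scene" or "top" or "wrist"; returns a dict with "pixels" (420x560x3 uint8, red, green, blue), "fx", "fy", "cx", "cy" (pixels), "k1" (the pictures are not rectified: a ray, as slopes to the right and down, at radius r is drawn at 1 + k1 r^2 times it, then the intrinsics apply), "pose" (4x4, takes a point from camera to world coordinates); the wrist camera has in their place "tool_from_camera" (4x4, takes a point from camera to tool coordinates, whose origin is the TCP and whose axes are the flange's). Camera axes: x right, y up, looking along -z (the intrinsics and any distortion apply to the point x, -y, -z); pixel columns grow to the right and rows downward; lengths in m; the calibration is good to about 2 mm. A picture is of the moment at which its call begins: read the wrist's pose just before it. There is no depth.
- bot.job_done(): hands the job in, once; it reports no verdict.
The state is a dict: "clock": time; "joint_pos": joint angles; "joint_vel": joint speeds; "tau": joint torques, N m; "eef_pos": TCP position; "tool_rot": TCP orientation; "ft_force": force on the tool from outside, world axes, zero at the start; "ft_torque": the same for the moment, N m; "grip_width": finger opening in m.
Only numpy, scipy, OpenCV 4.12 (cv2) and the standard library are available. Lean on these libraries where they do the work, as an engineer would, in place of code of your own. Each camera call takes 0.05 s, during which the arm holds its last target.

### The job

Set the open-topped pipe section on the socket of the blast gate and turn it clockwise about a quarter turn until it is locked home, then stack the narrow-necked reducer on it and lock it home the same way, so that all the ribs line up. Only then pull the gate's tab outwards until the gate is fully open. Leave the stack standing and everything else on the bench where it is.

Things in the scene. Friction and masses are not known exactly. Their poses are not given: they have to be found in the camera images.
- mid_center (a point): Open-topped pipe section (loose, 0.17 to 0.35 kg): grey round pipe 64 mm across, 101 mm tall in all. This point: on its axis, 50 mm above its lowest face. z up its axis. Two plywood ribs (10 mm wide, 6 mm proud) run up its +x and -x sides; two flat grip faces, 24 mm wide and 66 mm apart, lie on its +y and -y sides, from 20 mm below this point to the rim. Same after a half turn.
- mid_foot (a point): Bottom of the pipe section's spigot, on the axis; same axes. The spigot (16 mm long, 38 mm across) has two lugs at the very bottom, along +x and -x, below the ribs: tips 53 mm apart, each 12 mm wide, 8 mm tall, rounded below. The pipe's shoulder above the spigot rests on the socket's rim when seated, with this point then at seat.
- mid_rim (a point): Centre of the pipe section's top rim, 51 mm above its centre point; same axes. Here is a bayonet socket just like the blast gate's (notches 1.40 rad counter-clockwise of this section's own +x and -x). The reducer, seated in it, has its centre point 42 mm above this point.
- top_center (a point): Reducer (loose, 0.17 to 0.35 kg): grey, 116 mm tall in all; a 64 mm round foot narrows by a cone to a neck 48 mm across, which is its top 46 mm. This point: on its axis, 58 mm above its lowest face. Flat grip faces, 24 mm wide and 50 mm apart, on the neck's +y and -y sides. Ribs on the foot, and the same 16 mm spigot and lugs as the pipe section's, along +x and -x. Same after a half turn.
- socket (a point): Blast gate's bayonet socket: grey collar 64 mm across on a round plywood flange (150 mm across, top 24 mm above the bench), fixed. Point: on its axis at the rim, 48 mm above the bench. z up; two outer ribs on its +x and -x sides. A plywood lip inside the rim has two notches centred 80 degrees (1.40 rad) counter-clockwise, seen from above, of +x and -x. The seated pipe section's centre is 34 mm above it.
- seat (a point): On the socket's axis 16 mm below its rim; same axes. Lugs pass the notches only when the section's x axis is 1.40 rad counter-clockwise of the socket's x (or that plus a half turn), with 0.2 rad and 2 mm sideways of play; it then sinks 16 mm onto the rim. Then it turns clockwise from above, under the lip, 80 degrees to a stop, where the ribs line up (x axes parallel within a few degrees).
- gate_tab (a point): The upright plywood tab of the blast gate's sliding plate, on the +y side of the socket (145 mm from the socket's axis when shut): 38 mm wide along x, 12 mm thick along y, its top 60 mm above the bench; this point is inside it, 15 mm below its top. Axes parallel to the socket's. It is pulled straight along the socket's +y, away from the socket.
- gate (a joint): Travel of the gate's plate in m: about 0 shut, 0.050 fully open (tab pulled outwards, to the end stop). It stays where it is left; sliding takes about 2 N.
- offcut_center (a point): Bystander, leave alone: plain grey pipe offcut 60 mm in diameter and 105 mm tall, standing, without ribs, spigot or lips; point at its centre.
- rings_center (a point): Bystander, leave alone: two stacked flat plywood rings, 90 mm across, 12.5 mm high; point at the centre.
- glue_center (a point): Bystander, leave alone: white bottle 60 mm in diameter, 150 mm tall; point at its centre.
- driver: Bystander, leave alone: screwdriver 200 mm long, lying; origin on its underside, its length along x.
- disc: Bystander, leave alone: flat plywood disc 150 mm across, 6 mm thick; origin at the centre of its underside.
- moon: Bystander, leave alone: plywood strip 120 x 35 x 9 mm, lying flat; origin at the centre of its underside.
Not all that is in view belongs to the job. What is shaped like the part that bears top_center but orange is not meant.

How it is judged:
By the outcome, as a careful person would: the job done as asked, in the order asked, and still so for the second after the job is handed in, with the robot touching nothing.
It also fails if it takes over 72 s, if anything falls off the work surface, if the arm or the gripper's body presses on something with over 40 N, if the wrist force passes 120 N, or if a joint passes its speed limit or range.

## Working session

There is one attempt and no reset: what is moved stays moved. The work goes in short steps, Python scripts to look and compute and a tool call to move; the robot and the scene stay as the last step left them, time stands still between calls to the robot, and variables do not carry over. Pictures are saved under pics/ and viewed, and the job is handed in when it is done.

Besides the shell and the picture viewer there is one more tool, called after "Request:" as name(argument=value, ...) on one line, values as JSON. apply_moves: Moves the arm, as the interface text tells. Its arguments: {"type":"object","properties":{"plan":{"type":"array","items":{"type":"number"}},"grip":{"type":"number"}},"required":["plan"]}

```bash
ls; mkdir -p pics
python3 - <<'E'
from workcell import sensors, optics, bot
import cv2
o=sensors.get_obs(); print(o)
for n in ["scene","top","wrist"]:
    c=optics.camera(n); cv2.imwrite(f"pics/{n}0.png",c["pixels"][:,:,::-1])
    print(n,{k:(v if k!="pixels" else 0) for k,v in c.items()})
print(bot.grasp_offset, sensors.get_obs()["clock"])
E
```

```text
pics
{'clock': 0.0, 'joint_pos': array([1.28999087e+00, 2.41392475e-01, 3.68834248e-03, 1.33521321e+00,
       1.75952439e-05, 1.57079729e+00]), 'joint_vel': array([-4.90929225e-04, -1.07747106e-03, -4.16432442e-04,  9.78847070e-04,
       -5.57099377e-05,  1.16522035e-03]), 'tau': array([-8.57939085e-04, -3.72313321e+01,  2.52410191e+01,  1.69333408e-02,
       -4.62556602e-05, -5.89346278e-07]), 'eef_pos': array([0.13837813, 0.47978826, 0.23040952]), 'tool_rot': array([ 1.39942296e-01,  9.90159093e-01, -1.04884294e-03, -1.57120278e-04]), 'ft_force': array([0.01717572, 0.63885416, 0.10668457]), 'ft_torque': array([ 0.02400472, -0.00120003,  0.06198211]), 'grip_width': 0.08543544121080875}
scene {'pixels': 0, 'fx': 384.26724744271775, 'fy': 384.26724744271775, 'cx': 278.21991297297035, 'cy': 210.12534598726282, 'k1': 0.022674264182578615, 'pose': array([[ 0.29788316, -0.80313505,  0.51598422,  1.23869106],
       [ 0.95459906,  0.25203341, -0.15880741, -0.14915018],
       [-0.00250147,  0.5398641 ,  0.84174847,  1.19088757],
       [ 0.        ,  0.        ,  0.        ,  1.        
[... 231 characters left out ...]
.9997204 , -0.01666121,  0.01677867,  0.09034139],
       [ 0.01462626,  0.12182271,  0.9924441 ,  1.58469616],
       [ 0.        ,  0.        ,  0.        ,  1.        ]])}
wrist {'pixels': 0, 'fx': 290.90424283203004, 'fy': 290.90424283203004, 'cx': 278.0693145051874, 'cy': 210.28717195326377, 'k1': -0.055858111037641885, 'tool_from_camera': array([[ 3.49306303e-04,  9.47207981e-01,  3.20619586e-01,
         8.32498453e-02],
       [ 9.99999780e-01, -1.49947720e-04, -6.46481246e-04,
        -1.37298828e-03],
       [-5.64276020e-04,  3.20619741e-01, -9.47207825e-01,
        -1.41012006e-01],
       [ 0.00000000e+00,  0.00000000e+00,  0.00000000e+00,
         1.00000000e+00]])}
0.0187 0.15
```

View pics/scene0.png

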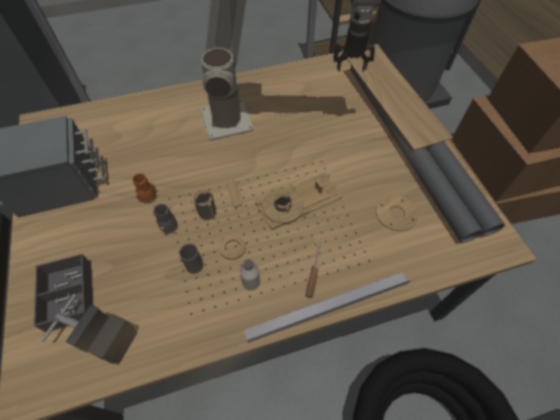

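View pics/top0.png

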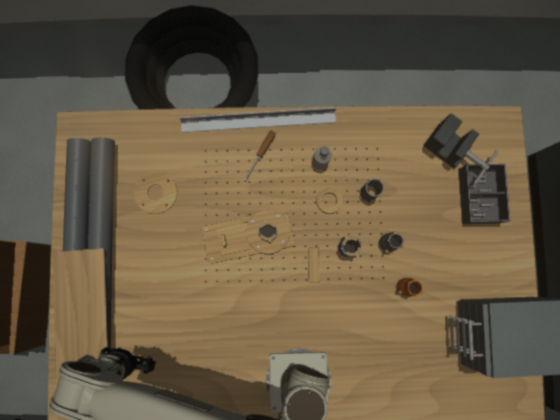

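View pics/wrist0.png

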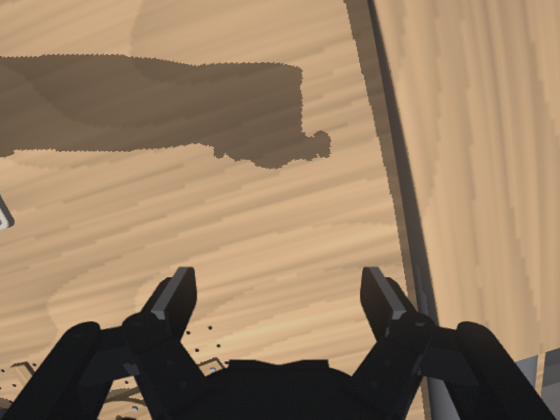

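```bash
cat > h.py <<'E'
import numpy as np, cv2
from scipy.spatial.transform import Rotation as R
from workcell import sensors, optics, bot
def snap(n,fn=None):
    o=sensors.get_obs(); c=optics.camera(n)
    if n=="wrist":
        T=np.eye(4);T[:3,:3]=R.from_quat(o["tool_rot"]).as_matrix();T[:3,3]=o["eef_pos"]
        c["pose"]=T@c["tool_from_camera"]
    if fn: cv2.imwrite(f"pics/{fn}.png",c["pixels"][:,:,::-1]); np.savez(f"pics/{fn}.npz",**c)
    return c
def load(fn): return {k:(v if v.ndim else float(v)) for k,v in np.load(f"pics/{fn}.npz").items()}
def proj(c,P):
    P=np.atleast_2d(P); T=np.linalg.inv(c["pose"]); q=P@T[:3,:3].T+T[:3,3]
    s=np.c_[q[:,0]/-q[:,2],-q[:,1]/-q[:,2]]; r2=(s**2).sum(1,keepdims=True); s=s*(1+c["k1"]*r2)
    return np.c_[c["fx"]*s[:,0]+c["cx"],c["fy"]*s[:,1]+c["cy"]]
def ray(c,uv):
    d=np.array([(uv[0]-c["cx"])/c["fx"],(uv[1]-c["cy"])/c["fy"]]); s=d.copy()
    for _ in range(20): s=d/(1+c["k1"]*(s@s))
    v=c["pose"][:3,:3]@np.array([s[0],-s[1],-1]); return c["pose"][:3,3],v
def onz(c,uv,z):
    o,v=ray(c,uv); return o+v*(z-o[2])/v[2]
def crop(c,fn,x0,y0,x1,y1,k,pts=None):
    im=c["pixels"][:,:,::-1].copy()[y0:y1,x0:x1]; im=cv2.resize(im,None,fx=k,fy=k,interpolation=cv2.INTER_CUBIC)
    im=cv2.convertScaleAbs(im,alpha=1.6,beta=10)
    if pts is not None:
        for p in pts: cv2.circle(im,(int((p[0]-x0+.5)*k),int((p[1]-y0+.5)*k)),2,(0,0,255),-1)
    cv2.imwrite(f"pics/{fn}.png",im)
def circ(x,y,z,r,n=40):
    a=np.linspace(0,2*np.pi,n,endpoint=False); return np.c_[x+r*np.cos(a),y+r*np.sin(a),np.full(n,z)]
E
python3 - <<'E'
from h import *
t=snap("top","t1"); s=snap("scene","s1")
crop(t,"t1c",195,180,435,310,3.3)
crop(s,"s1c",120,140,360,300,3.3)
E
```

```text
(no output)
```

View pics/t1c.png

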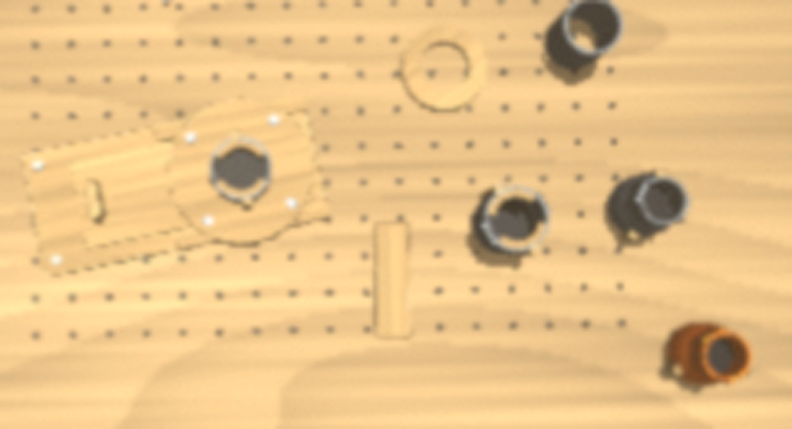

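View pics/s1c.png

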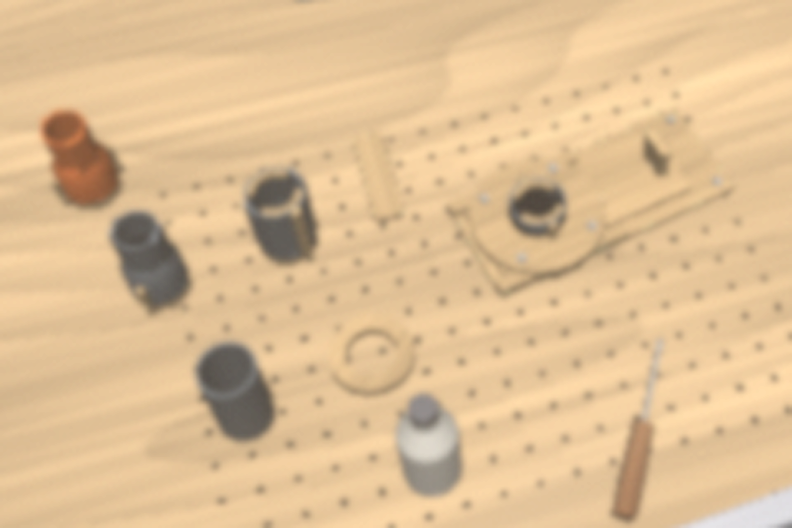

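Run:
```python
from h import *
t=load("t1")
f=lambda u,v:(195+u/3.3-.5,180+v/3.3-.5)
for n,u,v,z in [("socket",241,170,.048),("mid",514,222,.101),("top",662,202,.116),("tab",96,196,.06),("offcut",592,26,.105),("orange",726,356,.116),("rings",443,69,.0125),("moonA",392,222,.009),("moonB",392,337,.009)]:
    print(n,onz(t,f(u,v),z).round(4))
```

```text
socket [0.5041 0.0933 0.048 ]
mid [ 0.4437 -0.1732  0.101 ]
top [ 0.4595 -0.3166  0.116 ]
tab [0.4793 0.2392 0.06  ]
offcut [ 0.6365 -0.258   0.105 ]
orange [ 0.3092 -0.3725  0.116 ]
rings [ 0.6097 -0.1201  0.0125]
moonA [ 0.4506 -0.0623  0.009 ]
moonB [ 0.3323 -0.0591  0.009 ]
```

```bash
cat >> h.py <<'E'
def go(p,yawx,o=None,tilt=None):
    "relative shift/turn from the measured pose to TCP p, tool down, tool-x yaw"
    o=o or sensors.get_obs(); A=R.from_quat(o["tool_rot"])
    x=np.array([np.cos(yawx),np.sin(yawx),0]); z=np.array([0,0,-1.]); B=R.from_matrix(np.c_[x,np.cross(z,x),z])
    d=A.inv().apply(np.array(p)-o["eef_pos"]); w=(A.inv()*B).as_rotvec()
    print("clock %.2f"%o["clock"],"tcp",o["eef_pos"].round(4),"yawx %.3f"%yaw(o),"w",round(o["grip_width"],4),"F",o["ft_force"].round(1))
    print("shift",d.round(4),"rv",w.round(4)); return d,w
def yaw(o):
    x=R.from_quat(o["tool_rot"]).as_matrix()[:,0]; return np.arctan2(x[1],x[0])
E
python3 - <<'E'
from h import *
go((.48,.10,.25),np.pi)
E
```

```text
clock 0.25 tcp [0.1385 0.4802 0.2309] yawx 2.861 w 0.0856 F [1.3 0.6 0.4]
shift [-0.4335 -0.2707 -0.0189] rv [-1.000e-03 -1.000e-04 -2.808e-01]
```

Request:
apply_moves(plan=[-0.433, -0.27, -0.019, 0, 0, -0.281, -0.433, -0.27, -0.019, 0, 0, -0.281, -0.433, -0.27, -0.019, 0, 0, -0.281, -0.433, -0.27, -0.019, 0, 0, -0.281, -0.433, -0.27, -0.019, 0, 0, -0.281, -0.433, -0.27, -0.019, 0, 0, -0.281, -0.433, -0.27, -0.019, 0, 0, -0.281, -0.433, -0.27, -0.019, 0, 0, -0.281, -0.433, -0.27, -0.019, 0, 0, -0.281, -0.433, -0.27, -0.019, 0, 0, -0.281, -0.433, -0.27, -0.019, 0, 0, -0.281, -0.433, -0.27, -0.019, 0, 0, -0.281])

```text
clock: 1.25
eef_pos: [0.4686, 0.1125, 0.2498]
tool_rot: [0.0, 1.0, 0.0, 0.0]
ft_force: [0.6, 1.6, -0.3]
grip_width: 0.0853
```

Request:
apply_moves(plan=[0, -0.015, 0, 0, 0, 0, 0, -0.015, 0, 0, 0, 0, 0, -0.015, 0, 0, 0, 0])

```text
clock: 1.5
eef_pos: [0.4676, 0.0987, 0.2493]
tool_rot: [0.001, 1.0, 0.0, -0.001]
ft_force: [-0.5, 0.1, -1.1]
grip_width: 0.0854
```

Run:
```python
from h import *
c=snap("wrist","w1"); go((.46,-.25,.27),np.pi)
print(sensors.get_obs()["joint_vel"].round(3))
```

```text
clock 1.55 tcp [0.4674 0.0995 0.2494] yawx 3.141 w 0.0856 F [ 0.4 -0.4  1.4]
shift [ 0.0072 -0.3495 -0.0207] rv [ 0.0004 -0.0008 -0.0005]
[ 0.03  -0.006 -0.001 -0.001 -0.001 -0.001]
```

View pics/w1.png

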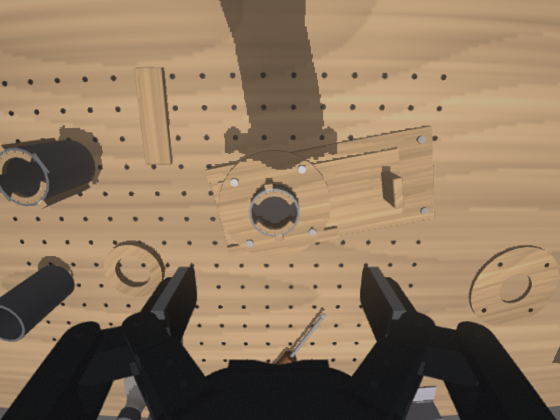

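Request:
apply_moves(plan=[0.007, -0.35, -0.02, 0, 0, 0, 0.007, -0.35, -0.02, 0, 0, 0, 0.007, -0.35, -0.02, 0, 0, 0, 0.007, -0.35, -0.02, 0, 0, 0, 0.007, -0.35, -0.02, 0, 0, 0, 0.007, -0.35, -0.02, 0, 0, 0, 0.007, -0.35, -0.02, 0, 0, 0, 0.007, -0.35, -0.02, 0, 0, 0, 0.007, -0.35, -0.02, 0, 0, 0, 0.007, -0.35, -0.02, 0, 0, 0, 0.007, -0.35, -0.02, 0, 0, 0, 0.007, -0.35, -0.02, 0, 0, 0])

```text
clock: 2.55
eef_pos: [0.461, -0.2488, 0.2695]
tool_rot: [-0.001, 1.0, 0.0, -0.0]
ft_force: [0.1, 0.9, 0.1]
grip_width: 0.0855
```

Run:
```python
from h import *
c=snap("wrist","w2"); 
print(sensors.get_obs()["joint_vel"].round(3),sensors.get_obs()["eef_pos"])
w=load("w1"); crop(w,"w1c",200,130,450,280,3.2); crop(c,"w2c",130,80,440,250,2.5)
```

```text
[ 0.005 -0.005  0.    -0.    -0.003 -0.004] [ 0.46101854 -0.24859486  0.26961832]
```

View pics/w2.png

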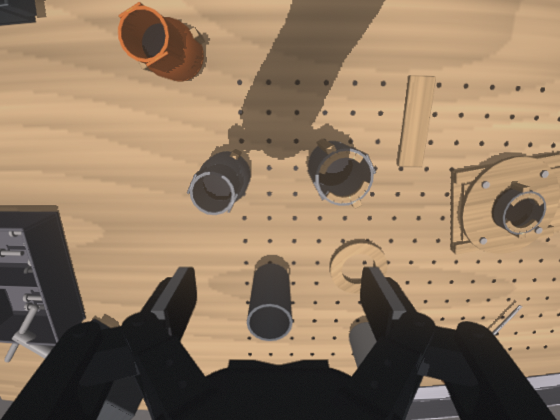

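View pics/w1c.png

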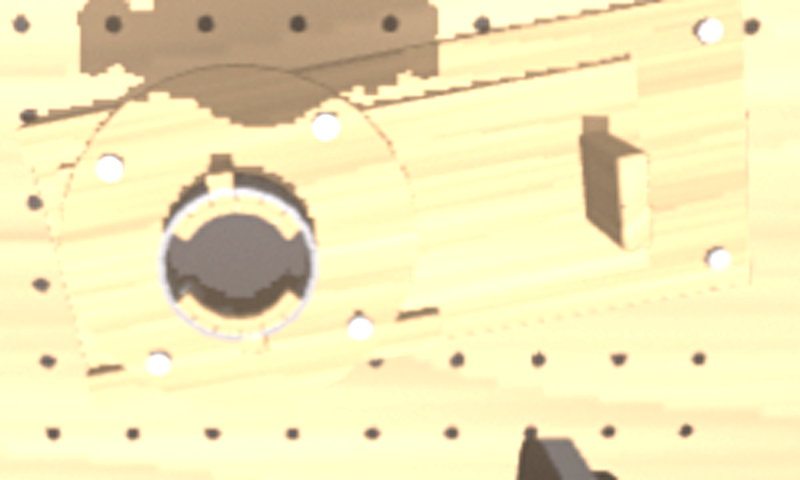

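View pics/w2c.png

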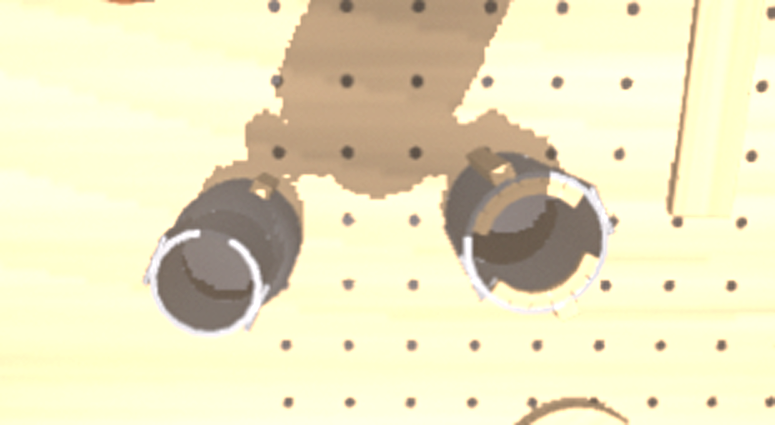

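```bash
cat >> h.py <<'E'
def T(x,y,th,P):
    P=np.atleast_2d(P); c,s=np.cos(th),np.sin(th); return np.c_[x+c*P[:,0]-s*P[:,1],y+s*P[:,0]+c*P[:,1],P[:,2]]
def seg(a,b,n=12): return np.linspace(a,b,n)
def m_mid(x,y,th,z0=0.0):
    L=[circ(0,0,.101,.032),circ(0,0,.016,.032)]
    for s in (1,-1):
        for w in (-.005,.005): L.append(seg((s*.038,w,.016),(s*.038,w,.095)))
        L.append(seg((-.012,s*.033,.101),(.012,s*.033,.101)))
        L.append(seg((-.012,s*.033,.030),(.012,s*.033,.030)))
    P=np.vstack(L); P[:,2]+=z0; return T(x,y,th,P)
def m_top(x,y,th,z0=0.0):
    L=[circ(0,0,.116,.024),circ(0,0,.016,.032)]
    for s in (1,-1):
        for w in (-.005,.005): L.append(seg((s*.038,w,.016),(s*.038,w,.030),5))
        for z in (.116,.080): L.append(seg((-.012,s*.025,z),(.012,s*.025,z)))
    P=np.vstack(L); P[:,2]+=z0; return T(x,y,th,P)
def m_sock(x,y,th,g=0):
    L=[circ(0,0,.048,.032),circ(0,0,.024,.075,80)]
    for s in (1,-1):
        for w in (-.005,.005): L.append(seg((s*.038,w,.024),(s*.038,w,.048),5))
        a=1.4+(s<0)*np.pi; L.append(seg((0,0,.048),(.026*np.cos(a),.026*np.sin(a),.048),8))
    for dy in (-.006,.006): L.append(seg((-.019,.145+g+dy,.06),(.019,.145+g+dy,.06)))
    for dx in (-.019,.019): L.append(seg((dx,.139+g,.06),(dx,.151+g,.06),4))
    return T(x,y,th,np.vstack(L))
def ov(c,fn,box,k,P,a=1.1,b=5):
    x0,y0,x1,y1=box; im=c["pixels"][:,:,::-1][y0:y1,x0:x1]; im=cv2.resize(im,None,fx=k,fy=k,interpolation=cv2.INTER_CUBIC)
    im=cv2.convertScaleAbs(im,alpha=a,beta=b)
    for p in proj(c,P): cv2.circle(im,(int(round((p[0]-x0+.5)*k)),int(round((p[1]-y0+.5)*k))),1,(0,0,255),-1)
    cv2.imwrite(f"pics/{fn}.png",im)
E
python3 - <<'E'
from h import *
c=load("w2"); w=load("w1")
ov(c,"o1",(170,120,400,230),3.4,np.vstack([m_mid(.444,-.173,.33),m_top(.4595,-.3166,.5)]))
ov(w,"o2",(200,130,450,280),3.2,m_sock(.504,.0933,.17))
E
```

```text
(no output)
```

View pics/o1.png

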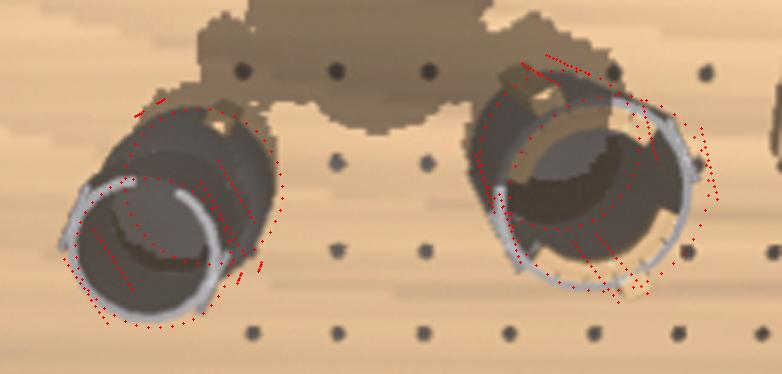

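View pics/o2.png

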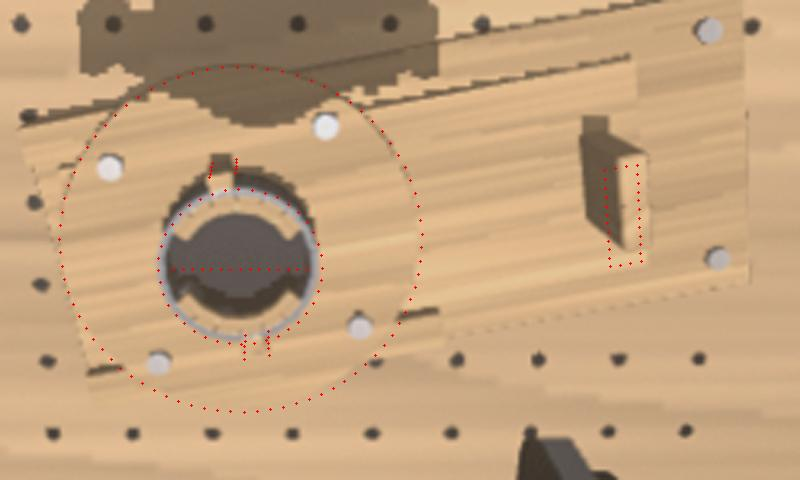

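Run:
```python
from h import *
c=load("w2"); w=load("w1")
f=lambda u,v,x0,y0,k:(x0+u/k-.5,y0+v/k-.5)
s=onz(w,f(238,264,200,130,3.2),.048);tb=onz(w,f(635,200,200,130,3.2),.06);d=(tb-s)[:2]
print("sock",s,"tab",tb,np.hypot(*d),np.arctan2(d[1],d[0])-np.pi/2)
for z in (.006,.012,.018,.024):
  a=onz(w,f(340,108,200,130,3.2),z);b=onz(w,f(630,57,200,130,3.2),z);e=(b-a);print(z,np.arctan2(e[1],e[0])-np.pi/2)
m=onz(c,f(593.5,193.5,170,120,3.4),.101);t=onz(c,f(147,249,170,120,3.4),.116);print(m,t)
ov(c,"o1",(170,120,400,230),3.4,np.vstack([m_mid(m[0],m[1],.45),m_top(t[0],t[1],-.46)]))
ov(w,"o2",(200,130,450,280),3.2,m_sock(s[0],s[1],.17))
```

```text
sock [0.50200351 0.09254474 0.048     ] tab [0.47315812 0.23997007 0.06      ] 0.15022077995257385 0.19321999978626647
0.006 0.17761764241466627
0.012 0.1776176424146665
0.018 0.17761764241466582
0.024 0.17761764241466604
[ 0.44319415 -0.17799559  0.101     ] [ 0.45774926 -0.31822276  0.116     ]
```

View pics/o1.png

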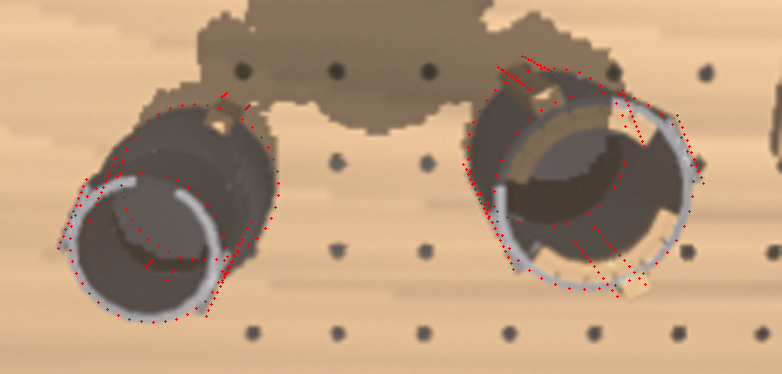

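View pics/o2.png

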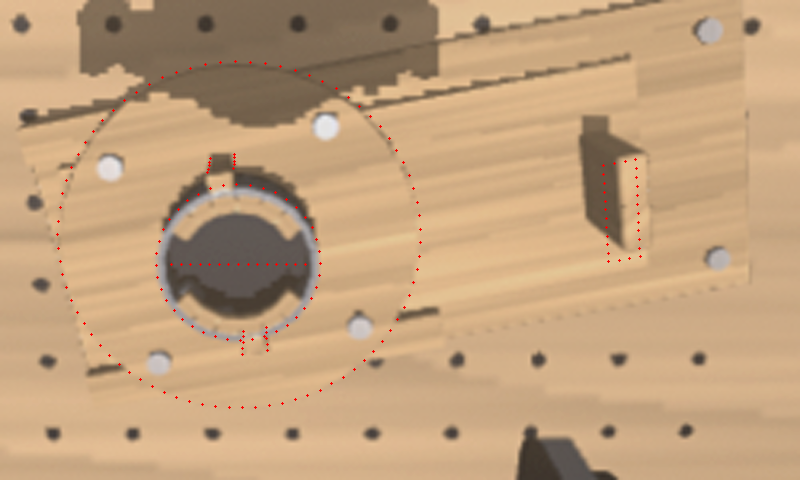

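Run:
```python
from h import *
go((.4435,-.177,.19),.46+np.pi)
```

```text
clock 2.60 tcp [ 0.461  -0.2486  0.2696] yawx -3.139 w 0.0856 F [-0.3 -0.5 -0.1]
shift [0.0173 0.0716 0.0797] rv [ 7.00e-04 -1.00e-04 -4.57e-01]
```

Request:
apply_moves(plan=[0.017, 0.072, 0.08, 0, 0, -0.457, 0.017, 0.072, 0.08, 0, 0, -0.457, 0.017, 0.072, 0.08, 0, 0, -0.457, 0.017, 0.072, 0.08, 0, 0, -0.457, 0.017, 0.072, 0.08, 0, 0, -0.457, 0.017, 0.072, 0.08, 0, 0, -0.457])

```text
clock: 3.1
eef_pos: [0.4443, -0.1772, 0.1902]
tool_rot: [-0.227, 0.974, -0.0, 0.0]
ft_force: [0.8, -0.3, 0.4]
grip_width: 0.0856
```

Run:
```python
from h import *
c=snap("wrist","w3"); go((.4435,-.177,.19),.46+np.pi)
ov(c,"o3",(170,100,390,280),3.4,m_mid(.4435,-.177,.46))
```

```text
clock 3.15 tcp [ 0.4447 -0.1779  0.1906] yawx -2.685 w 0.0853 F [ 0.4 -0.2 -0.3]
shift [0.0007 0.0014 0.0006] rv [-0.0017  0.0015 -0.0029]
```

View pics/o3.png

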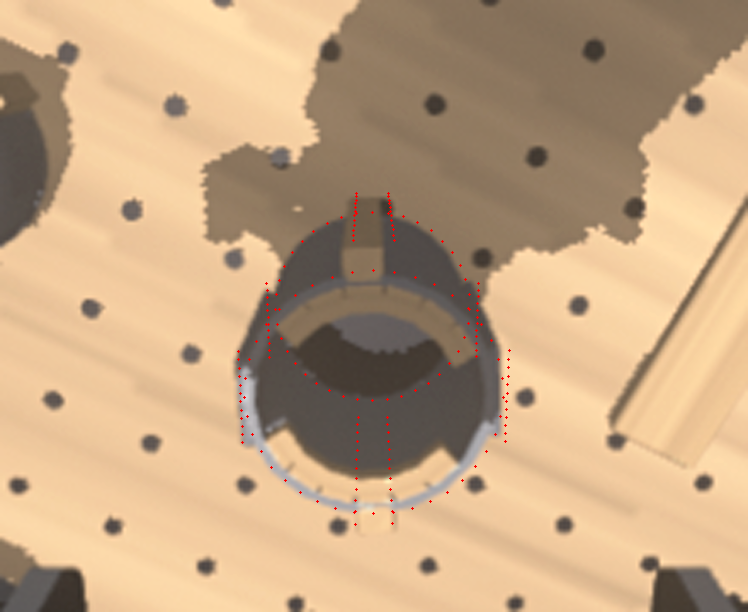

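Request:
apply_moves(plan=[0, -0.001, 0.04, 0, 0, -0.02, 0, -0.001, 0.08, 0, 0, -0.02, 0, -0.001, 0.115, 0, 0, -0.02, 0, -0.001, 0.14, 0, 0, -0.02, 0, -0.001, 0.145, 0, 0, -0.02, 0, -0.001, 0.145, 0, 0, -0.02])

```text
clock: 3.65
eef_pos: [0.4436, -0.1793, 0.0438]
tool_rot: [-0.236, 0.972, 0.001, -0.001]
ft_force: [0.2, 0.4, 1.0]
grip_width: 0.0854
```

Request:
apply_moves(plan=[0, 0, 0, 0, 0, 0, 0, 0, 0, 0, 0, 0, 0, 0, 0, 0, 0, 0, 0, 0, 0, 0, 0, 0, 0, 0, 0, 0, 0, 0, 0, 0, 0, 0, 0, 0], grip=0.03)

```text
clock: 4.15
eef_pos: [0.4462, -0.1798, 0.0472]
tool_rot: [-0.236, 0.972, -0.001, 0.002]
ft_force: [-0.6, 1.4, 6.7]
grip_width: 0.0659
```

Run:
```python
from h import *
c=snap("wrist","w4"); go((.4435,-.177,.045),.46+np.pi)
```

```text
clock 4.20 tcp [ 0.4462 -0.1797  0.0472] yawx -2.664 w 0.0661 F [-0.8  2.3  6.7]
shift [0.0011 0.0036 0.0022] rv [-0.0029  0.004   0.0173]
```

View pics/w4.png

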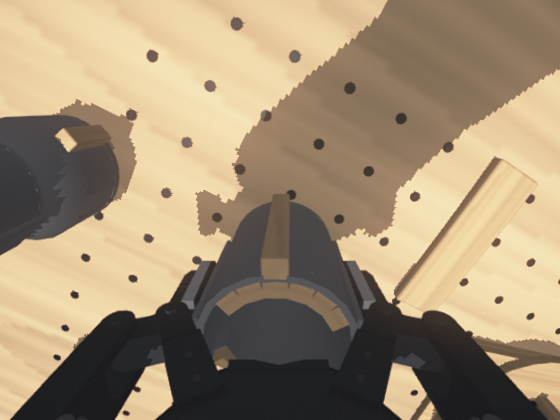

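Request:
apply_moves(plan=[0, 0, -0.02, 0, 0, 0, 0, 0, -0.05, 0, 0, 0, 0, 0, -0.08, 0, 0, 0, 0, 0, -0.105, 0, 0, 0, 0, 0, -0.105, 0, 0, 0])

```text
clock: 4.62
eef_pos: [0.4483, -0.1813, 0.1564]
tool_rot: [-0.236, 0.972, -0.004, 0.005]
ft_force: [0.8, -0.9, -1.5]
grip_width: 0.0656
```

Run:
```python
from h import *
d,w=go((.503,.153,.15),-np.pi/2)
```

```text
clock 4.62 tcp [ 0.4483 -0.1813  0.1564] yawx -2.665 w 0.0656 F [ 0.8 -0.9 -1.5]
shift [-0.202   0.272   0.0052] rv [-0.0136  0.0017 -1.0939]
```

Request:
apply_moves(plan=[-0.02, 0.027, 0, 0, 0, -0.11, -0.04, 0.054, 0, 0, 0, -0.22, -0.06, 0.081, 0, 0, 0, -0.33, -0.08, 0.108, 0, 0, 0, -0.44, -0.1, 0.136, 0, 0, 0, -0.55, -0.12, 0.163, 0, 0, 0, -0.66, -0.14, 0.19, 0, 0, 0, -0.77, -0.16, 0.217, 0, 0, 0, -0.88, -0.18, 0.245, 0, 0, 0, -0.99, -0.202, 0.272, 0, 0, 0, -1.094, -0.202, 0.272, 0, 0, 0, -1.094, -0.202, 0.272, 0, 0, 0, -1.094])

```text
clock: 5.62
eef_pos: [0.4989, 0.1566, 0.1496]
tool_rot: [0.708, -0.706, 0.0, -0.0]
ft_force: [-0.0, 0.5, -2.3]
grip_width: 0.0654
```

Run:
```python
from h import *
c=snap("wrist","w5"); go((.503,.153,.15),-np.pi/2)
```

```text
clock 5.67 tcp [0.4985 0.1553 0.1495] yawx -1.570 w 0.0659 F [ 0.3 -1.4 -1.6]
shift [ 0.0023 -0.0045 -0.0005] rv [ 0.0001 -0.0009  0.0011]
```

View pics/w5.png

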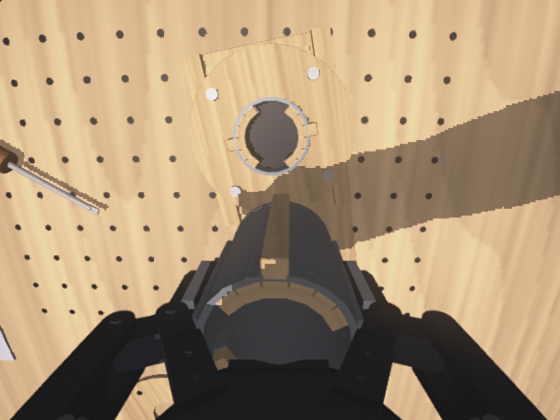

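Run:
```python
from h import *
c=load("w5")
ov(c,"o5",(160,20,400,340),2.5,np.vstack([m_sock(.503,.093,.18),m_mid(.4985,.1553,np.pi/2,.1025)]),.9)
ov(c,"o5s",(180,30,380,200),4,m_sock(.503,.093,.18),.9)
```

```text
(no output)
```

View pics/o5.png

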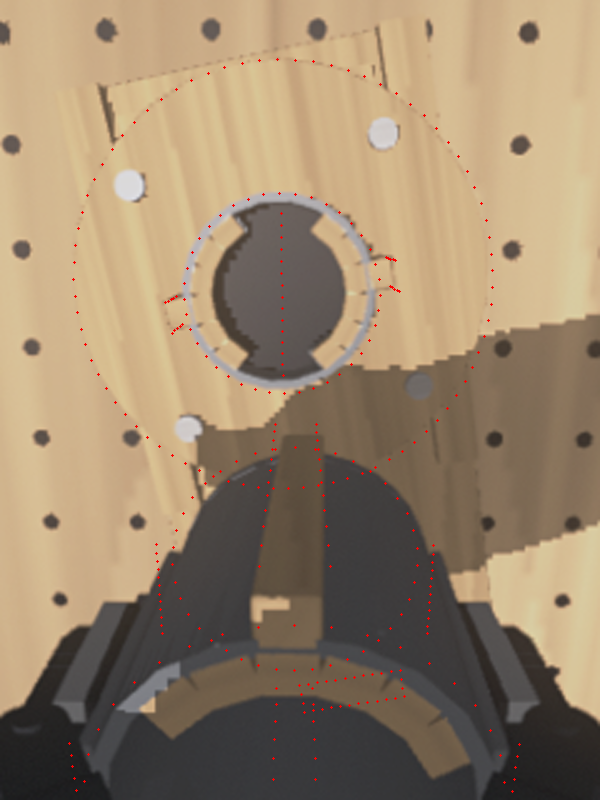

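View pics/o5s.png

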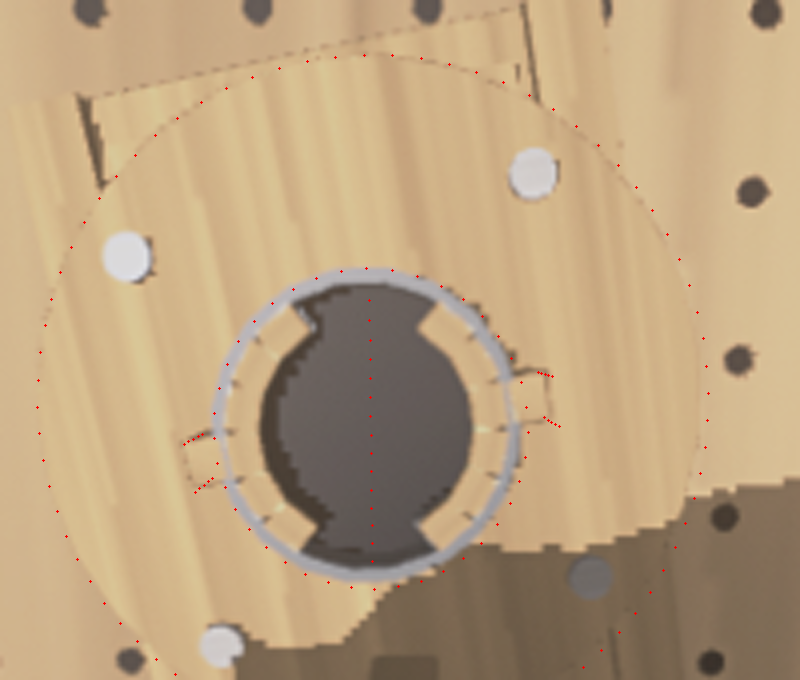

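Run:
```python
from h import *
c=load("w2")
o=onz(c,(270,320),.105); print(o)
off=np.vstack([circ(o[0],o[1],.105,.030),circ(o[0],o[1],0,.030)])
ov(c,"o6",(170,120,400,350),3.4,np.vstack([off,m_mid(.4432,-.178,.48),m_top(.4577,-.3182,-.46)]))
```

```text
[ 0.62942744 -0.25947204  0.105     ]
```

View pics/o6.png

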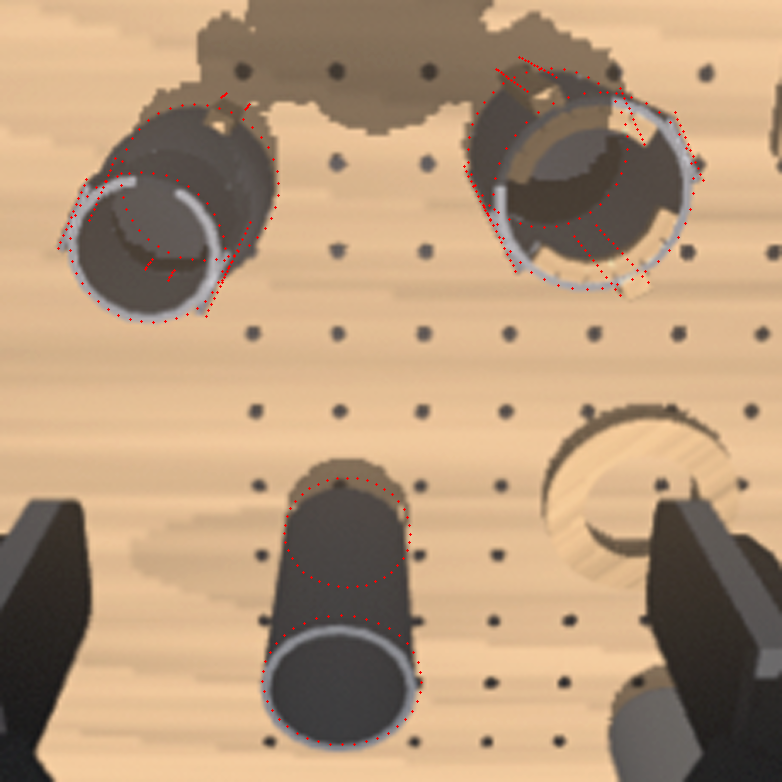

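Run:
```python
from h import *
c=load("w5")
ov(c,"o7",(180,185,380,345),4,m_mid(.4985,.1580,np.pi/2,.1025),1.8,20)
c=load("w3")
ov(c,"o8",(225,145,330,260),5.2,m_mid(.4435+.0007,-.177-.001,.48),1.8,10)
```

```text
(no output)
```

View pics/o7.png

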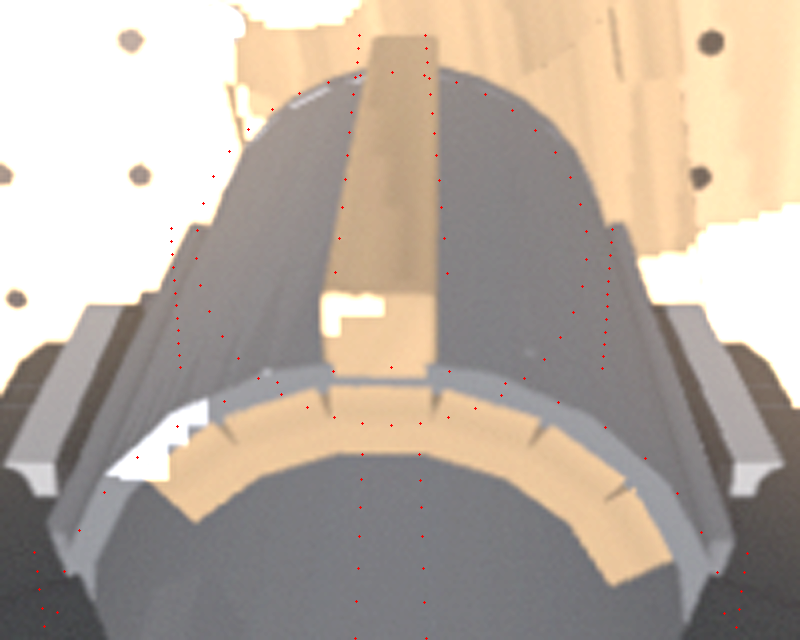

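View pics/o8.png

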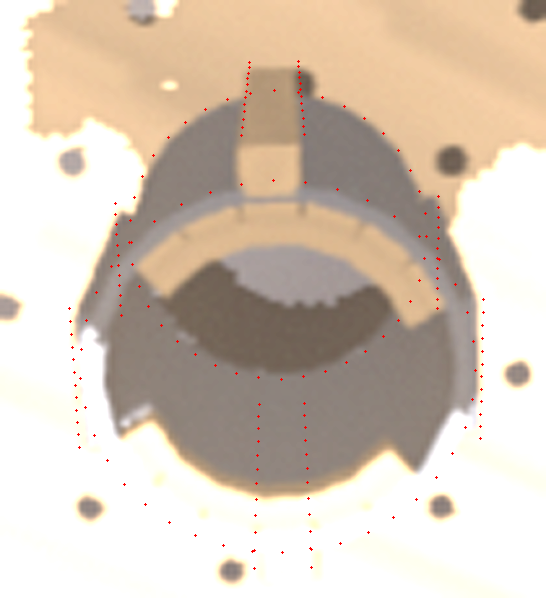

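Request:
apply_moves(plan=[0.022, -0.003, 0.01, 0, 0, 0, 0.044, -0.005, 0.02, 0, 0, 0, 0.06, -0.008, 0.03, 0, 0, 0, 0.066, -0.008, 0.034, 0, 0, 0, 0.066, -0.008, 0.034, 0, 0, 0])

```text
clock: 6.08
eef_pos: [0.5055, 0.0863, 0.1146]
tool_rot: [-0.706, 0.709, 0.001, -0.001]
ft_force: [-0.3, 0.4, -2.3]
grip_width: 0.066
```

Run:
```python
from h import *
c=snap("wrist","w6"); go((.506,.089,.117),-np.pi/2); o=sensors.get_obs(); e=o["eef_pos"]
ov(c,"o9",(180,110,380,260),4,np.vstack([m_sock(.5041,.0921,.18),m_mid(e[0],e[1]+.0027,np.pi/2,e[2]-.047)]),1.4,10)
s=snap("scene","s2")
ov(s,"o10",(240,150,350,240),7,np.vstack([m_sock(.5041,.0921,.18),m_mid(e[0]-.002,e[1]+.0027,np.pi/2,e[2]-.047)]),1.4,10)
```

```text
clock 6.13 tcp [0.5061 0.0875 0.1154] yawx -1.574 w 0.0658 F [ 0.5  0.  -1.5]
shift [-0.0015  0.0001 -0.0016] rv [ 0.0013  0.0001 -0.0031]
```

View pics/o9.png

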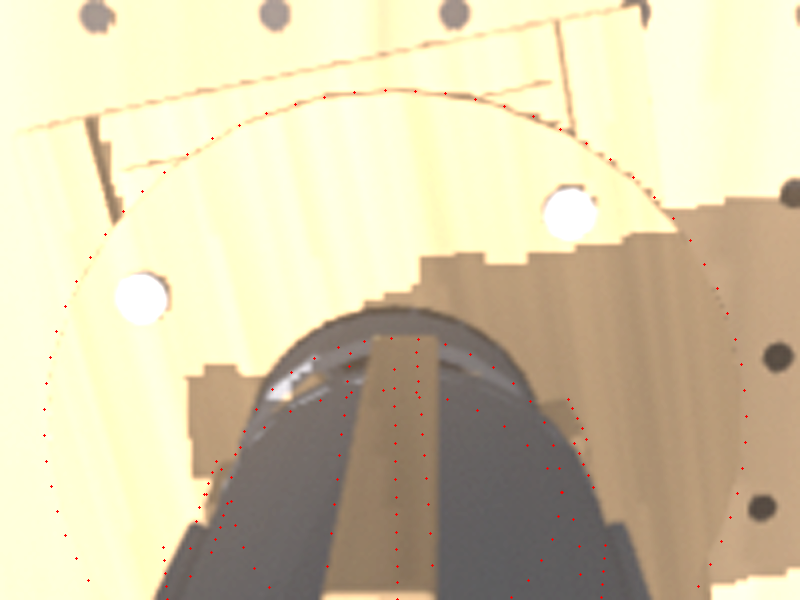

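View pics/o10.png

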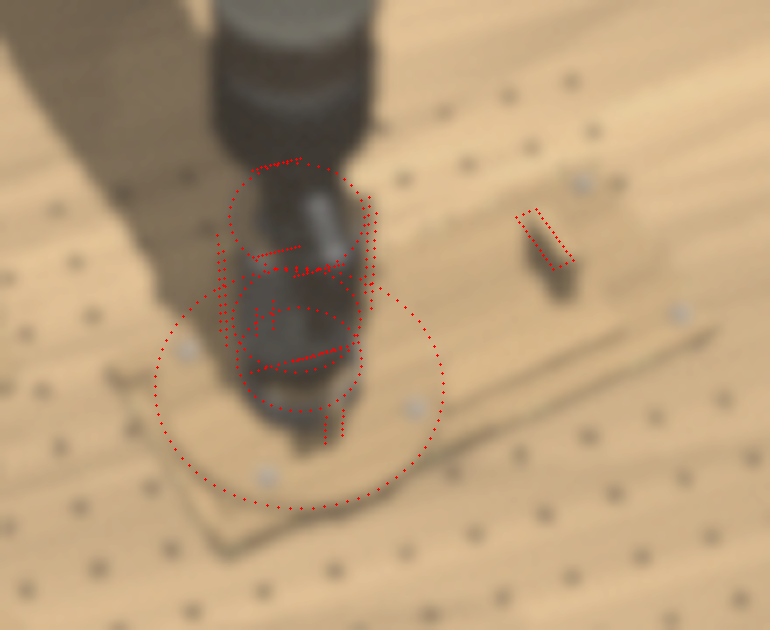

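Request:
apply_moves(plan=[-0.002, 0, 0.008, 0, 0, 0, -0.002, 0, 0.014, 0, 0, 0, -0.002, 0, 0.018, 0, 0, 0, -0.002, 0, 0.021, 0, 0, 0, -0.002, 0, 0.024, 0, 0, 0, -0.002, 0, 0.026, 0, 0, 0])

```text
clock: 6.68
eef_pos: [0.5065, 0.0913, 0.0891]
tool_rot: [0.707, -0.707, -0.0, 0.0]
ft_force: [0.5, 0.1, -0.9]
grip_width: 0.0657
```

Run:
```python
from h import *
go((.506,.089,.079),-np.pi/2)
```

```text
clock 6.68 tcp [0.5065 0.0913 0.0891] yawx -1.570 w 0.0657 F [ 0.5  0.1 -0.9]
shift [0.0023 0.0005 0.0101] rv [ 0.0006 -0.0001  0.001 ]
```

Request:
apply_moves(plan=[0.001, 0, 0.003, 0, 0, 0, 0.001, 0, 0.006, 0, 0, 0, 0.001, 0, 0.008, 0, 0, 0, 0.001, 0, 0.01, 0, 0, 0, 0.001, 0, 0.01, 0, 0, 0])

```text
clock: 7.1
eef_pos: [0.5068, 0.09, 0.08]
tool_rot: [0.707, -0.707, 0.0, -0.0]
ft_force: [-1.2, 0.9, 1.9]
grip_width: 0.0655
```

Run:
```python
from h import *
go((.506,.089,.079),-np.pi/2)
c=snap("wrist","w7"); crop(c,"w7c",150,60,420,300,2.9)
```

```text
clock 7.10 tcp [0.5068 0.09   0.08  ] yawx -1.570 w 0.0655 F [-1.2  0.9  1.9]
shift [0.001  0.0008 0.001 ] rv [-0.0004  0.0002  0.0003]
```

View pics/w7c.png

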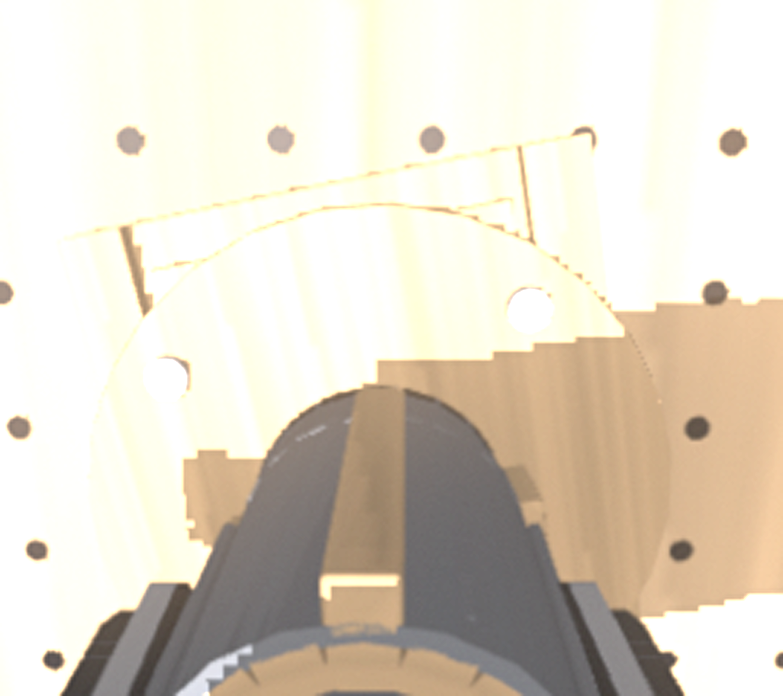

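Request:
apply_moves(plan=[0, 0, 0.001, 0, 0, 0, 0, 0, 0.002, 0, 0, 0, 0, 0, 0.002, 0, 0, 0])

```text
clock: 7.4
eef_pos: [0.5068, 0.0899, 0.0798]
tool_rot: [0.707, -0.707, 0.0, -0.001]
ft_force: [-5.8, -0.8, 13.4]
grip_width: 0.0654
```

Run:
```python
from h import *
go((.506,.089,.079),-np.pi/2);print(sensors.get_obs()["ft_torque"])
```

```text
clock 7.40 tcp [0.5068 0.0899 0.0798] yawx -1.570 w 0.0654 F [-5.8 -0.8 13.4]
shift [0.0009 0.0008 0.0008] rv [-0.0013  0.0003  0.0004]
[-0.10004686  1.0426167  -0.0052261 ]
```

Request:
apply_moves(plan=[0.0002, 0.0002, -0.001, 0, 0, 0.08, 0.0003, 0.0004, -0.001, 0, 0, 0.16, 0.0005, 0.0007, -0.001, 0, 0, 0.25, 0.0006, 0.0009, -0.001, 0, 0, 0.34, 0.0007, 0.0012, -0.001, 0, 0, 0.43, 0.0008, 0.0014, -0.001, 0, 0, 0.52, 0.0008, 0.0017, -0.001, 0, 0, 0.61, 0.0008, 0.0019, -0.001, 0, 0, 0.7, 0.0008, 0.0019, -0.001, 0, 0, 0.7])

```text
clock: 8.15
eef_pos: [0.5067, 0.0899, 0.0798]
tool_rot: [-0.422, 0.907, -0.0, 0.002]
ft_force: [1.1, 2.0, 4.2]
grip_width: 0.0658
```

Run:
```python
from h import *
go((.506,.089,.079),.18-np.pi);print(sensors.get_obs()["ft_torque"])
c=snap("wrist","w8"); crop(c,"w8c",150,60,420,300,2.9)
```

```text
clock 8.15 tcp [0.5067 0.0899 0.0798] yawx -2.271 w 0.0658 F [1.1 2.  4.2]
shift [ 0.0012 -0.      0.0008] rv [-0.0008  0.0046  0.6902]
[ 0.34478175 -0.33934752 -0.00513527]
```

View pics/w8c.png

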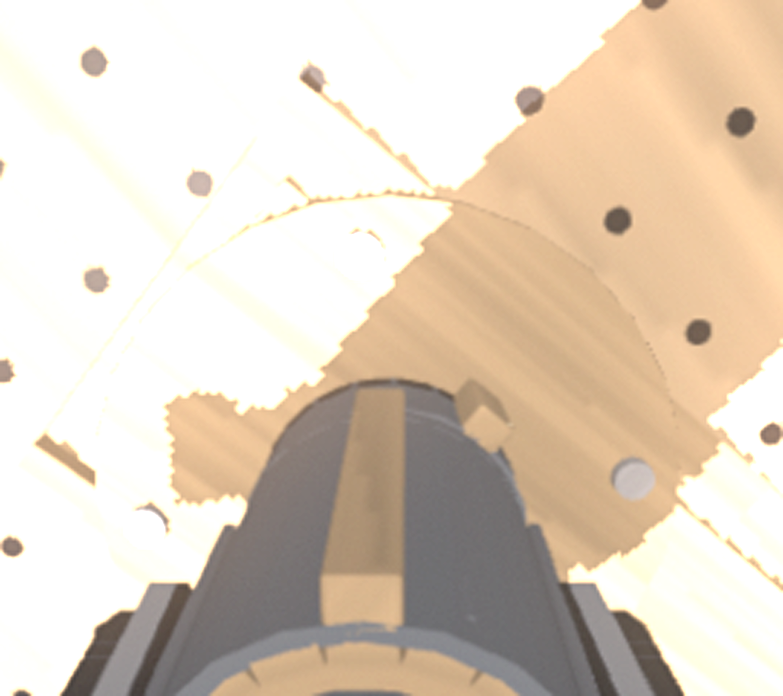

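Request:
apply_moves(plan=[0, 0, 0, 0, 0, 0.09, 0, 0, 0, 0, 0, 0.18, 0, 0, 0, 0, 0, 0.27, 0, 0, 0, 0, 0, 0.36, 0, 0, 0, 0, 0, 0.45, 0, 0, 0, 0, 0, 0.54, 0, 0, 0, 0, 0, 0.62, 0, 0, 0, 0, 0, 0.67, 0, 0, 0, 0, 0, 0.7, 0, 0, 0, 0, 0, 0.7])

```text
clock: 9.03
eef_pos: [0.5064, 0.0899, 0.0799]
tool_rot: [-0.087, 0.996, 0.001, 0.002]
ft_force: [0.7, 1.4, 5.9]
grip_width: 0.0661
```

Run:
```python
from h import *
go((.506,.089,.079),.18-np.pi);print(sensors.get_obs()["ft_torque"])
c=snap("wrist","w9"); crop(c,"w9c",150,60,420,300,2.9)
```

```text
clock 9.03 tcp [0.5064 0.0899 0.0799] yawx -2.968 w 0.0661 F [0.7 1.4 5.9]
shift [ 0.0006 -0.0008  0.0009] rv [ 0.0009  0.0039 -0.0067]
[ 0.44138754 -0.33590031  0.07549083]
```

View pics/w9c.png

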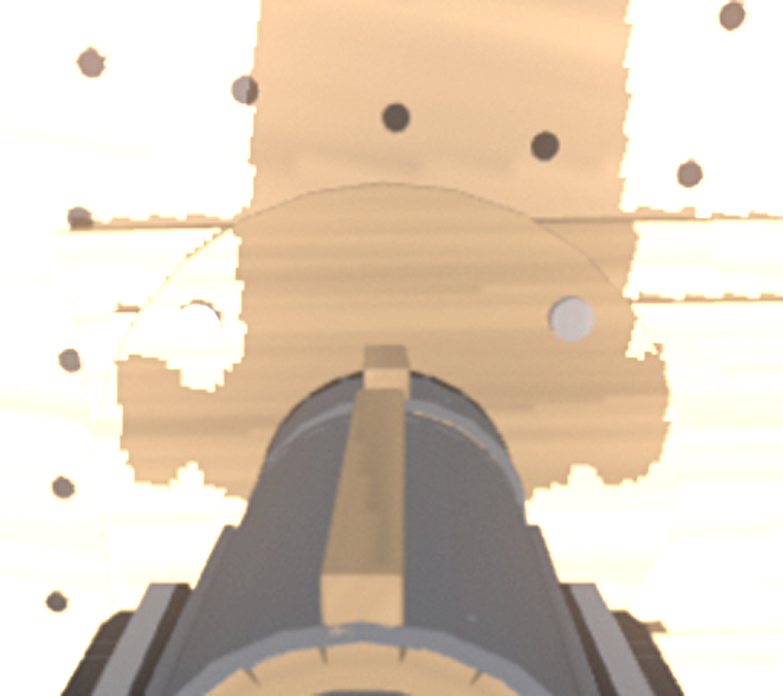

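Request:
apply_moves(plan=[0, 0, 0, 0, 0, 0.03, 0, 0, 0, 0, 0, 0.06, 0, 0, 0, 0, 0, 0.09, 0, 0, 0, 0, 0, 0.09])

```text
clock: 9.42
eef_pos: [0.5063, 0.0916, 0.0801]
tool_rot: [-0.042, 0.999, 0.003, 0.002]
ft_force: [0.0, 7.1, 5.3]
grip_width: 0.0657
```

Run:
```python
from h import *
go((.506,.089,.079),.18-np.pi);print(sensors.get_obs()["ft_torque"])
c=snap("wrist","w10"); crop(c,"w10c",200,150,350,260,5)
```

```text
clock 9.42 tcp [0.5063 0.0916 0.0801] yawx -3.058 w 0.0657 F [0.  7.1 5.3]
shift [ 0.0005 -0.0026  0.0011] rv [ 0.005   0.004  -0.0962]
[ 1.55249054 -0.06746573 -0.3646212 ]
```

View pics/w10c.png

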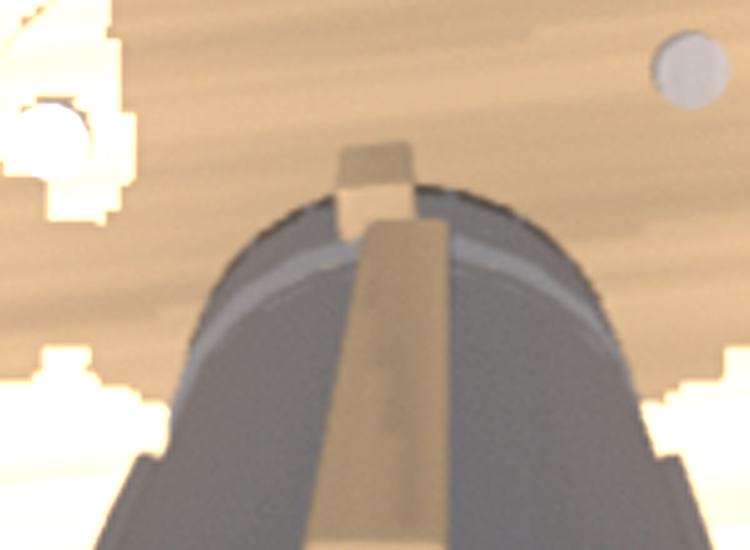

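Request:
apply_moves(plan=[0, 0, 0, 0, 0, -0.03, 0, 0, 0, 0, 0, -0.06, 0, 0, 0, 0, 0, -0.06])

```text
clock: 9.72
eef_pos: [0.5057, 0.0905, 0.08]
tool_rot: [-0.073, 0.997, 0.001, 0.001]
ft_force: [-0.1, 4.6, 7.1]
grip_width: 0.0658
```

Run:
```python
from h import *
go((.506,.089,.079),.18-np.pi);print(sensors.get_obs()["ft_torque"])
c=snap("wrist","w11"); crop(c,"w11c",200,150,350,260,5)
```

```text
clock 9.72 tcp [0.5057 0.0905 0.08  ] yawx -2.996 w 0.0658 F [-0.1  4.6  7.1]
shift [-0.0001 -0.0016  0.001 ] rv [ 0.0025  0.0027 -0.0344]
[0.86034044 0.1870942  0.01376388]
```

View pics/w11c.png

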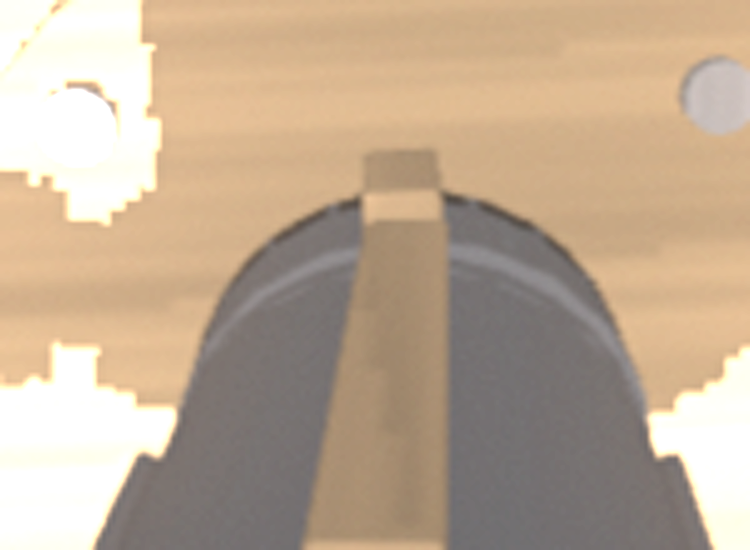

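Request:
apply_moves(plan=[0, 0, 0, 0, 0, 0, 0, 0, 0, 0, 0, 0, 0, 0, 0, 0, 0, 0, 0, 0, 0, 0, 0, 0, 0, 0, 0, 0, 0, 0], grip=0.0854)

```text
clock: 10.18
eef_pos: [0.5045, 0.0888, 0.0782]
tool_rot: [-0.071, 0.998, -0.0, -0.001]
ft_force: [0.0, -0.3, 0.9]
grip_width: 0.0853
```

Request:
apply_moves(plan=[0, 0, -0.02, 0, 0, 0, 0, 0, -0.05, 0, 0, 0, 0, 0, -0.09, 0, 0, 0, 0, 0, -0.13, 0, 0, 0, -0.015, 0, -0.165, 0, 0, 0, -0.015, 0, -0.165, 0, 0, 0, -0.015, 0, -0.165, 0, 0, 0])

```text
clock: 10.77
eef_pos: [0.5218, 0.0914, 0.2461]
tool_rot: [-0.071, 0.998, 0.0, 0.003]
ft_force: [0.1, 1.0, -1.2]
grip_width: 0.0851
```

Run:
```python
from h import *
c=snap("wrist","w12"); d=go((.445,-.300,.22),-.46+np.pi)
ov(c,"o12",(170,80,400,300),3.4,m_mid(.5041,.0921,.18,.032),1.2,10)
```

```text
clock 10.82 tcp [0.52   0.0912 0.2438] yawx -3.000 w 0.0854 F [-0.4 -1.  -0.7]
shift [ 0.1293 -0.3767  0.0237] rv [2.000e-04 1.000e-03 6.012e-01]
```

View pics/o12.png

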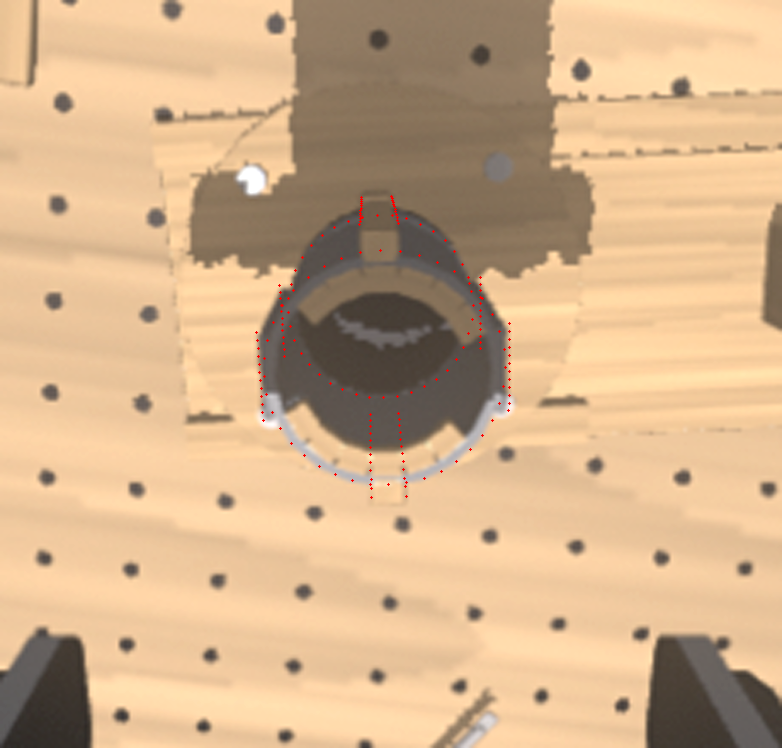

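Run:
```python
from h import *
d=go((.4577,-.318,.22),-.46+np.pi)
```

```text
clock 10.82 tcp [0.52   0.0912 0.2438] yawx -3.000 w 0.0854 F [-0.4 -1.  -0.7]
shift [ 0.1193 -0.3963  0.0237] rv [2.000e-04 1.000e-03 6.012e-01]
```

Request:
apply_moves(plan=[0.119, -0.396, 0.024, 0, 0, 0.6, 0.119, -0.396, 0.024, 0, 0, 0.6, 0.119, -0.396, 0.024, 0, 0, 0.6, 0.119, -0.396, 0.024, 0, 0, 0.6, 0.119, -0.396, 0.024, 0, 0, 0.6, 0.119, -0.396, 0.024, 0, 0, 0.6, 0.119, -0.396, 0.024, 0, 0, 0.6, 0.119, -0.396, 0.024, 0, 0, 0.6, 0.119, -0.396, 0.024, 0, 0, 0.6, 0.119, -0.396, 0.024, 0, 0, 0.6, 0.119, -0.396, 0.024, 0, 0, 0.6, 0.119, -0.396, 0.024, 0, 0, 0.6])

```text
clock: 11.82
eef_pos: [0.4553, -0.3185, 0.2166]
tool_rot: [0.23, 0.973, 0.001, -0.003]
ft_force: [-0.5, 0.1, -0.1]
grip_width: 0.0856
```

Run:
```python
from h import *
c=snap("wrist","w13"); go((.4577,-.318,.22),-.46+np.pi)
ov(c,"o13",(170,80,400,300),3.4,m_top(.4577,-.318,-.46),1.2,10)
```

```text
clock 11.87 tcp [ 0.4559 -0.3172  0.2172] yawx 2.681 w 0.0852 F [ 1.4  0.2 -0.7]
shift [-0.002   0.0001 -0.0028] rv [ 0.0012 -0.0051 -0.0008]
```

View pics/o13.png

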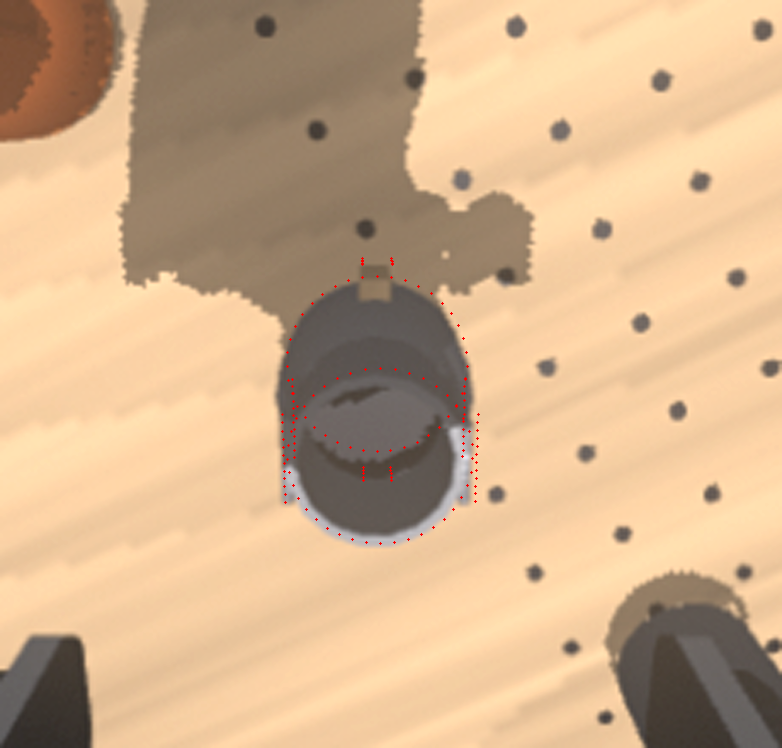

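Request:
apply_moves(plan=[-0.002, -0.001, 0.03, 0, 0, 0, -0.002, -0.001, 0.065, 0, 0, 0, -0.002, -0.001, 0.1, 0, 0, 0, -0.002, -0.001, 0.125, 0, 0, 0, -0.002, -0.001, 0.14, 0, 0, 0, -0.002, -0.001, 0.144, 0, 0, 0, -0.002, -0.001, 0.144, 0, 0, 0])

```text
clock: 12.45
eef_pos: [0.458, -0.3167, 0.0739]
tool_rot: [0.226, 0.974, 0.001, -0.002]
ft_force: [-0.5, 0.4, 0.2]
grip_width: 0.0854
```

Request:
apply_moves(plan=[0, 0, 0, 0, 0, 0, 0, 0, 0, 0, 0, 0, 0, 0, 0, 0, 0, 0, 0, 0, 0, 0, 0, 0, 0, 0, 0, 0, 0, 0, 0, 0, 0, 0, 0, 0, 0, 0, 0, 0, 0, 0], grip=0.02)

```text
clock: 13.03
eef_pos: [0.4603, -0.3199, 0.0775]
tool_rot: [0.227, 0.974, -0.0, 0.002]
ft_force: [1.2, 1.1, 5.3]
grip_width: 0.0494
```

Run:
```python
from h import *
c=snap("wrist","w14"); go((.4577,-.318,.22),-.46+np.pi)
e=sensors.get_obs()["eef_pos"]
ov(c,"o14",(180,140,380,345),3.5,m_top(e[0],e[1],-.46),1.5,20)
```

```text
clock 13.08 tcp [ 0.4603 -0.3199  0.0776] yawx 2.683 w 0.0492 F [0.6 1.6 6.4]
shift [ 0.0026  0.0006 -0.1425] rv [0.0003 0.004  0.0013]
```

View pics/o14.png

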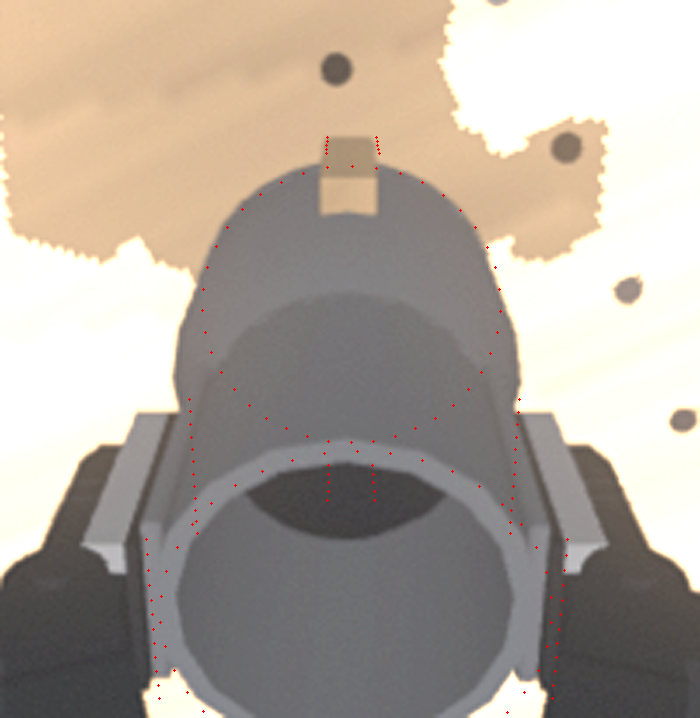

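Request:
apply_moves(plan=[0, 0, -0.02, 0, 0, 0, 0, 0, -0.055, 0, 0, 0, 0, 0, -0.095, 0, 0, 0, 0, 0, -0.135, 0, 0, 0, 0, 0, -0.165, 0, 0, 0, 0, 0, -0.18, 0, 0, 0])

```text
clock: 13.58
eef_pos: [0.46, -0.3204, 0.2607]
tool_rot: [0.228, 0.974, -0.001, 0.003]
ft_force: [0.0, 0.3, -2.3]
grip_width: 0.0494
```

Request:
apply_moves(plan=[0.0095, 0.025, 0, 0, 0, -0.115, 0.019, 0.05, 0, 0, 0, -0.23, 0.0285, 0.075, 0, 0, 0, -0.345, 0.038, 0.1, 0, 0, 0, -0.46, 0.0475, 0.124, 0, 0, 0, -0.575, 0.057, 0.149, 0, 0, 0, -0.69, 0.0665, 0.174, 0, 0, 0, -0.805, 0.076, 0.199, 0, 0, 0, -0.92, 0.0855, 0.224, 0, 0, 0, -1.035, 0.095, 0.248, 0, 0, 0, -1.15, 0.1045, 0.273, 0, 0, 0, -1.265, 0.114, 0.298, 0, 0, 0, -1.38])

```text
clock: 14.58
eef_pos: [0.4881, -0.0006, 0.2553]
tool_rot: [-0.447, 0.895, 0.0, -0.001]
ft_force: [0.1, 0.2, -2.4]
grip_width: 0.0493
```

Run:
```python
from h import *
go((.504,.157,.256),.01-np.pi/2)
```

```text
clock 14.58 tcp [ 0.4881 -0.0006  0.2553] yawx -2.215 w 0.0493 F [ 0.1  0.2 -2.4]
shift [-0.1356  0.082  -0.0007] rv [ 9.000e-04 -6.000e-04 -6.543e-01]
```

Request:
apply_moves(plan=[-0.022, 0.014, 0, 0, 0, -0.11, -0.045, 0.027, 0, 0, 0, -0.22, -0.068, 0.041, 0, 0, 0, -0.33, -0.09, 0.055, 0, 0, 0, -0.44, -0.113, 0.068, 0, 0, 0, -0.55, -0.13, 0.079, 0, 0, 0, -0.62, -0.136, 0.082, 0, 0, 0, -0.654, -0.136, 0.082, 0, 0, 0, -0.654, -0.136, 0.082, 0, 0, 0, -0.654])

```text
clock: 15.33
eef_pos: [0.5053, 0.1558, 0.2552]
tool_rot: [0.708, -0.706, 0.0, 0.001]
ft_force: [0.3, 0.3, -2.6]
grip_width: 0.0493
```

Run:
```python
from h import *
c=snap("wrist","w15"); go((.504,.157,.256),.01-np.pi/2)
e=sensors.get_obs()["eef_pos"]; print(sensors.get_obs()["joint_pos"].round(2))
ov(c,"o15",(165,20,395,330),2.6,np.vstack([m_top(e[0],e[1],np.pi/2,e[2]-.0776),m_mid(.5041,.0921,.18,.032)]),1.2,10)
```

```text
clock 15.38 tcp [0.5053 0.1553 0.2554] yawx -1.568 w 0.0491 F [-0.1 -0.4 -2.4]
shift [-0.0017  0.0013 -0.0006] rv [ 0.0009 -0.001  -0.0073]
[ 0.3   0.29  0.13  1.42 -0.   -1.27]
```

View pics/o15.png

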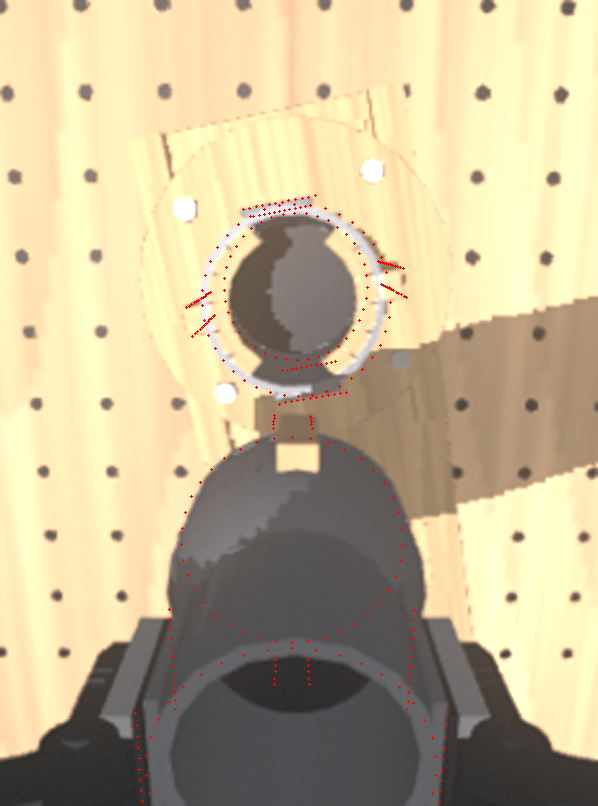

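Request:
apply_moves(plan=[0.022, 0, 0.008, 0, 0, 0, 0.044, 0, 0.016, 0, 0, 0, 0.058, 0, 0.022, 0, 0, 0, 0.064, 0, 0.026, 0, 0, 0, 0.064, 0, 0.026, 0, 0, 0, 0.064, 0, 0.026, 0, 0, 0])

```text
clock: 15.88
eef_pos: [0.5059, 0.0916, 0.2298]
tool_rot: [0.708, -0.706, -0.0, -0.0]
ft_force: [1.2, 0.6, -2.0]
grip_width: 0.0493
```

Run:
```python
from h import *
c=snap("wrist","w16"); go((.505,.0915,.195),.01-np.pi/2)
e=sensors.get_obs()["eef_pos"]
ov(c,"o16",(180,110,380,260),4,np.vstack([m_top(e[0],e[1],np.pi/2,e[2]-.0776),m_mid(.5045,.0915,.18,.032)]),1.4,10)
```

```text
clock 15.93 tcp [0.5062 0.0922 0.2301] yawx -1.567 w 0.0497 F [ 0.7  0.3 -2.3]
shift [0.0007 0.0012 0.0351] rv [-0.0007  0.0005 -0.0066]
```

View pics/o16.png

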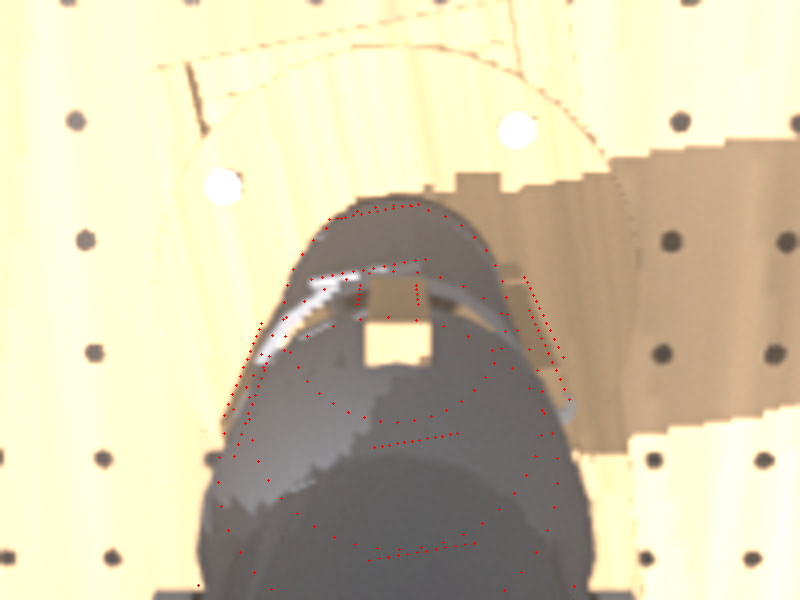

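Request:
apply_moves(plan=[0, 0, 0.007, 0, 0, 0, 0, 0, 0.013, 0, 0, 0, 0, 0, 0.018, 0, 0, 0, 0, 0, 0.022, 0, 0, 0, 0, 0, 0.025, 0, 0, 0, 0, 0, 0.027, 0, 0, 0])

```text
clock: 16.43
eef_pos: [0.5056, 0.0925, 0.2019]
tool_rot: [0.709, -0.705, -0.0, 0.0]
ft_force: [0.0, 0.4, -1.6]
grip_width: 0.0494
```

Run:
```python
from h import *
go((.505,.0915,.195),.01-np.pi/2)
```

```text
clock 16.43 tcp [0.5056 0.0925 0.2019] yawx -1.566 w 0.0494 F [ 0.   0.4 -1.6]
shift [0.001  0.0006 0.0069] rv [ 0.001  -0.0001 -0.0051]
```

Already about 9 mm into the mid section's rim with no contact force. I'll continue to the seat.

Request:
apply_moves(plan=[0, 0, 0.003, 0, 0, 0, 0, 0, 0.005, 0, 0, 0, 0, 0, 0.007, 0, 0, 0, 0, 0, 0.008, 0, 0, 0, 0, 0, 0.008, 0, 0, 0])

```text
clock: 16.85
eef_pos: [0.5061, 0.0922, 0.1948]
tool_rot: [0.709, -0.706, 0.0, -0.0]
ft_force: [0.1, -0.3, -2.4]
grip_width: 0.0494
```

Run:
```python
from h import *
go((.505,.0915,.195),.01-np.pi/2)
```

```text
clock 16.85 tcp [0.5061 0.0922 0.1948] yawx -1.566 w 0.0494 F [ 0.1 -0.3 -2.4]
shift [ 0.0007  0.0011 -0.0002] rv [-0.0004  0.0001 -0.0057]
```

Request:
apply_moves(plan=[0, 0, 0.001, 0, 0, 0, 0, 0, 0.002, 0, 0, 0, 0, 0, 0.003, 0, 0, 0, 0, 0, 0.003, 0, 0, 0])

```text
clock: 17.18
eef_pos: [0.5063, 0.0923, 0.1945]
tool_rot: [0.709, -0.706, 0.001, -0.001]
ft_force: [-2.9, -1.9, 11.7]
grip_width: 0.0496
```

Run:
```python
from h import *
go((.505,.0915,.195),.01-np.pi/2);print(sensors.get_obs()["ft_torque"])
```

```text
clock 17.18 tcp [0.5063 0.0923 0.1945] yawx -1.566 w 0.0496 F [-2.9 -1.9 11.7]
shift [ 0.0008  0.0013 -0.0005] rv [-0.003   0.0007 -0.0057]
[-0.15247099  1.17772637 -0.00515494]
```

Request:
apply_moves(plan=[0, 0, -0.001, 0, 0, 0.08, 0, 0, -0.001, 0, 0, 0.17, 0, 0, -0.001, 0, 0, 0.26, 0, 0, -0.001, 0, 0, 0.35, 0, 0, -0.001, 0, 0, 0.44, 0, 0, -0.001, 0, 0, 0.53, 0, 0, -0.001, 0, 0, 0.62, 0, 0, -0.001, 0, 0, 0.7, 0, 0, -0.001, 0, 0, 0.7])

```text
clock: 17.93
eef_pos: [0.5078, 0.0927, 0.1945]
tool_rot: [-0.423, 0.906, -0.001, 0.003]
ft_force: [1.1, 0.6, 5.0]
grip_width: 0.0493
```

Run:
```python
from h import *
go((.505,.0915,.195),.18-np.pi);print(sensors.get_obs()["ft_torque"])
c=snap("wrist","w17"); crop(c,"w17c",180,110,380,260,4)
```

```text
clock 17.93 tcp [0.5078 0.0927 0.1945] yawx -2.268 w 0.0493 F [1.1 0.6 5. ]
shift [ 0.0027  0.0014 -0.0005] rv [-0.0018  0.005   0.694 ]
[ 0.01799193 -0.36125525 -0.04502574]
```

View pics/w17c.png

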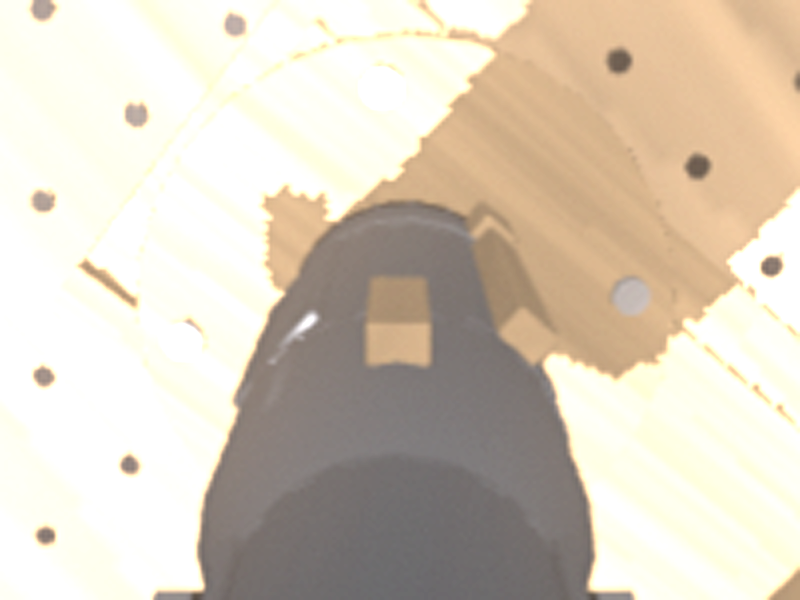

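Request:
apply_moves(plan=[0, 0, 0, 0, 0, 0.09, 0, 0, 0, 0, 0, 0.18, 0, 0, 0, 0, 0, 0.27, 0, 0, 0, 0, 0, 0.36, 0, 0, 0, 0, 0, 0.45, 0, 0, 0, 0, 0, 0.54, 0, 0, 0, 0, 0, 0.62, 0, 0, 0, 0, 0, 0.67, 0, 0, 0, 0, 0, 0.71, 0, 0, 0, 0, 0, 0.71])

```text
clock: 18.82
eef_pos: [0.5081, 0.0921, 0.1946]
tool_rot: [-0.083, 0.997, -0.0, 0.003]
ft_force: [1.8, -0.6, 6.4]
grip_width: 0.0495
```

Run:
```python
from h import *
go((.505,.0915,.195),.18-np.pi);print(sensors.get_obs()["ft_torque"])
c=snap("wrist","w18"); crop(c,"w18c",180,110,380,260,4)
```

```text
clock 18.82 tcp [0.5081 0.0921 0.1946] yawx -2.975 w 0.0495 F [ 1.8 -0.6  6.4]
shift [ 0.0031 -0.0001 -0.0004] rv [-0.0012  0.0056 -0.0139]
[-0.31781994 -0.45682462  0.0360822 ]
```

View pics/w18c.png

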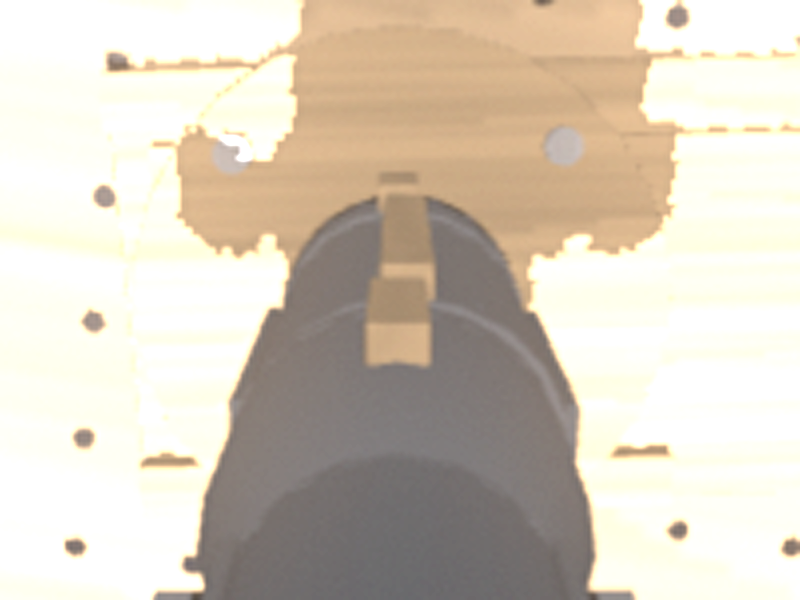

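Request:
apply_moves(plan=[0, 0, 0, 0, 0, 0.02, 0, 0, 0, 0, 0, 0.04, 0, 0, 0, 0, 0, 0.05, 0, 0, 0, 0, 0, 0.05])

```text
clock: 19.2
eef_pos: [0.508, 0.0927, 0.1946]
tool_rot: [-0.059, 0.998, 0.0, 0.003]
ft_force: [1.0, 0.9, 6.7]
grip_width: 0.0499
```

Run:
```python
from h import *
go((.505,.0915,.195),.18-np.pi);print(sensors.get_obs()["ft_torque"])
c=snap("wrist","w19"); crop(c,"w19c",180,110,380,260,4)
```

```text
clock 19.20 tcp [0.508  0.0927 0.1946] yawx -3.024 w 0.0499 F [1.  0.9 6.7]
shift [ 0.0032 -0.0009 -0.0004] rv [ 0.0003  0.0058 -0.0621]
[ 0.09191803 -0.4539207   0.16105873]
```

View pics/w19c.png

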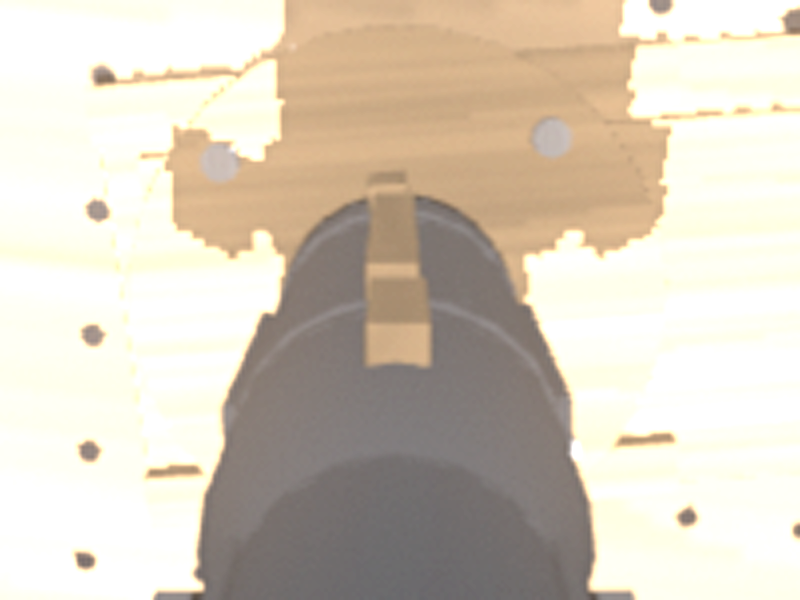

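Request:
apply_moves(plan=[0, 0, 0, 0, 0, 0.02, 0, 0, 0, 0, 0, 0.03, 0, 0, 0, 0, 0, 0.03])

```text
clock: 19.5
eef_pos: [0.508, 0.0929, 0.1946]
tool_rot: [-0.044, 0.999, 0.001, 0.003]
ft_force: [1.0, 2.0, 6.2]
grip_width: 0.0493
```

Run:
```python
from h import *
go((.505,.0915,.195),.18-np.pi);print(sensors.get_obs()["ft_torque"])
c=snap("wrist","w20"); crop(c,"w20c",180,110,380,260,4)
```

```text
clock 19.50 tcp [0.508  0.0929 0.1946] yawx -3.053 w 0.0493 F [1.  2.  6.2]
shift [ 0.0031 -0.0011 -0.0004] rv [ 0.0006  0.0059 -0.0911]
[ 0.12741754 -0.47229898  0.51684146]
```

View pics/w20c.png

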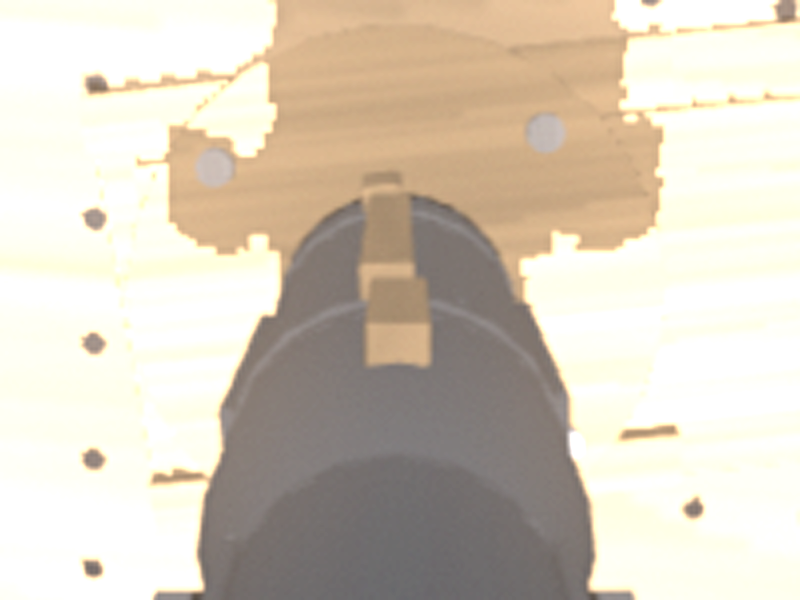

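Request:
apply_moves(plan=[0, 0, 0, 0, 0, -0.02, 0, 0, 0, 0, 0, -0.03, 0, 0, 0, 0, 0, -0.03])

```text
clock: 19.8
eef_pos: [0.5078, 0.0928, 0.1946]
tool_rot: [-0.059, 0.998, 0.001, 0.003]
ft_force: [1.6, 0.8, 6.2]
grip_width: 0.0493
```

Request:
apply_moves(plan=[0, 0, 0, 0, 0, 0, 0, 0, 0, 0, 0, 0, 0, 0, 0, 0, 0, 0, 0, 0, 0, 0, 0, 0, 0, 0, 0, 0, 0, 0], grip=0.0854)

```text
clock: 20.22
eef_pos: [0.5056, 0.0921, 0.1922]
tool_rot: [-0.058, 0.998, -0.0, -0.001]
ft_force: [-0.1, 0.6, 0.2]
grip_width: 0.0853
```

Request:
apply_moves(plan=[0, 0, -0.02, 0, 0, 0, 0, 0, -0.05, 0, 0, 0, 0, 0, -0.08, 0, 0, 0, 0, 0, -0.11, 0, 0, 0, 0, 0, -0.13, 0, 0, 0, 0, 0, -0.13, 0, 0, 0])

```text
clock: 20.72
eef_pos: [0.5078, 0.0926, 0.3276]
tool_rot: [-0.058, 0.998, 0.001, 0.004]
ft_force: [0.2, 0.3, 0.7]
grip_width: 0.0856
```

Run:
```python
from h import *
go((.505,.0915,.195),.18-np.pi)
c=snap("wrist","w21"); ov(c,"o21",(170,80,400,300),3.4,np.vstack([m_mid(.5041,.0921,.18,.032),m_top(.5041,.0921,.18,.117)]),1.3,10)
t=snap("top","t2"); crop(t,"t2c",195,180,435,310,3.3)
```

```text
clock 20.72 tcp [0.5078 0.0926 0.3276] yawx -3.026 w 0.0856 F [0.2 0.3 0.7]
shift [ 0.0041 -0.0008  0.1325] rv [ 0.0003  0.0087 -0.0646]
```

View pics/o21.png

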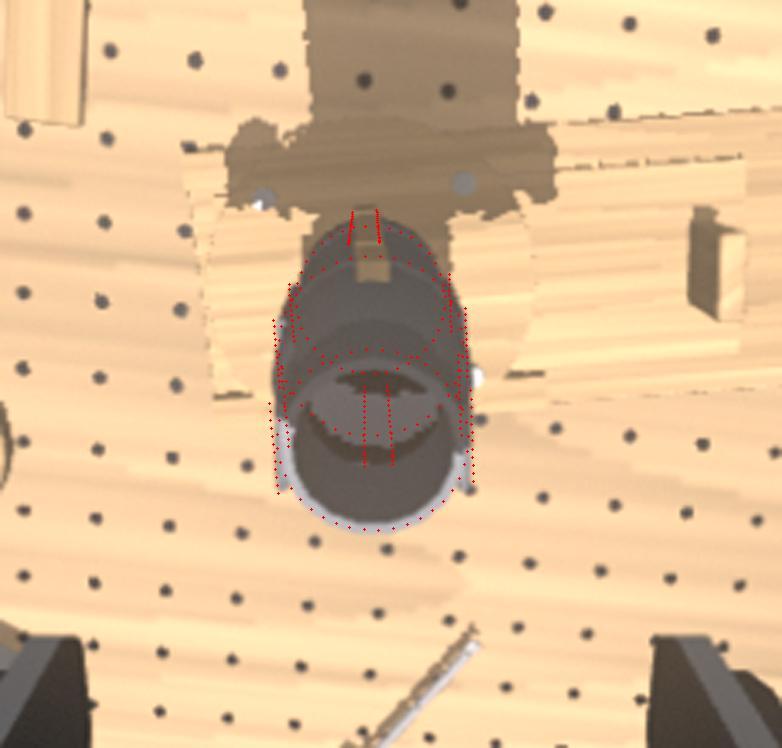

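Run:
```python
from h import *
c=load("w21"); crop(c,"w21c",245,130,320,250,6.5)
```

```text
(no output)
```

View pics/w21c.png

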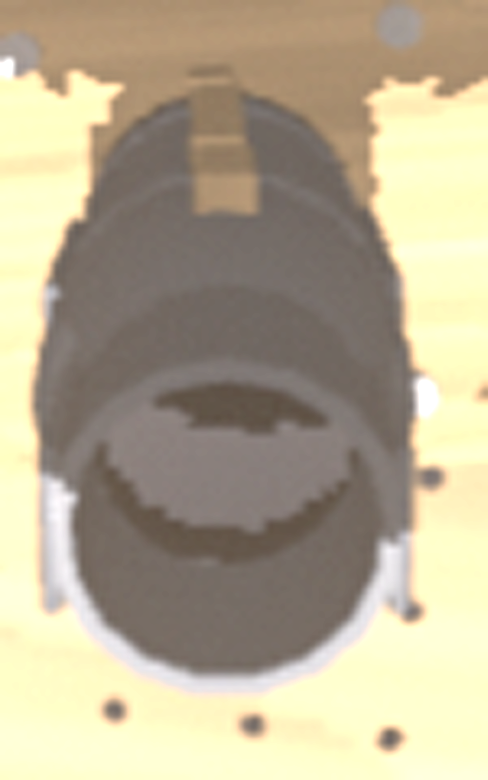

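View pics/t2c.png

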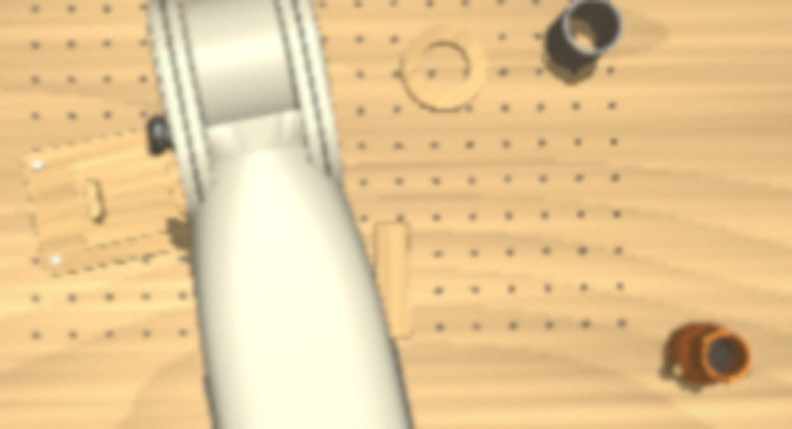

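Run:
```python
from h import *
go((.476,.236,.27),.18-np.pi)
```

```text
clock 20.82 tcp [0.5063 0.0923 0.3231] yawx -3.026 w 0.0854 F [-0.6 -0.3 -1. ]
shift [0.0137 0.1462 0.0531] rv [ 0.      0.0016 -0.0646]
```

Request:
apply_moves(plan=[0.003, 0.036, 0, 0, 0, -0.02, 0.007, 0.073, 0, 0, 0, -0.04, 0.01, 0.11, 0.01, 0, 0, -0.064, 0.014, 0.146, 0.03, 0, 0, -0.064, 0.014, 0.146, 0.07, 0, 0, -0.064, 0.014, 0.146, 0.11, 0, 0, -0.064, 0.014, 0.146, 0.123, 0, 0, -0.064, 0.014, 0.146, 0.123, 0, 0, -0.064], grip=0.045)

```text
clock: 21.48
eef_pos: [0.4708, 0.234, 0.1929]
tool_rot: [-0.09, 0.996, -0.002, -0.006]
ft_force: [-0.8, -0.1, 0.8]
grip_width: 0.0451
```

Run:
```python
from h import *
c=snap("wrist","w22"); go((.476,.236,.20),.18-np.pi)
ov(c,"o22",(100,60,400,300),2.6,m_sock(.5041,.0921,.18),1.1,5)
t=snap("top","t3"); ov(t,"t3c",(195,180,335,290),5.5,m_sock(.5041,.0921,.18),1.1,5)
```

```text
clock 21.53 tcp [0.4727 0.2347 0.1961] yawx -2.962 w 0.0449 F [ 0.1 -0.  -0.1]
shift [-0.0034  0.0007 -0.004 ] rv [-0.0023 -0.0078 -0.0003]
```

View pics/o22.png

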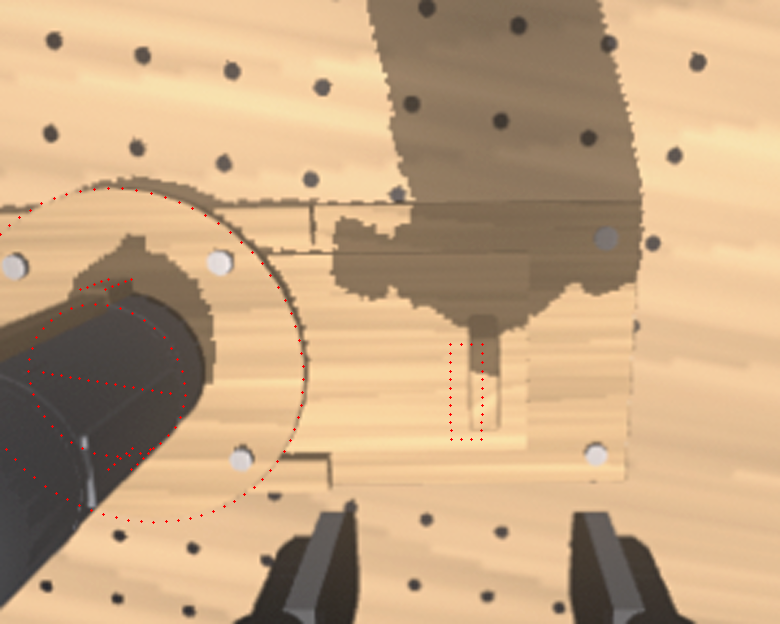

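View pics/t3c.png

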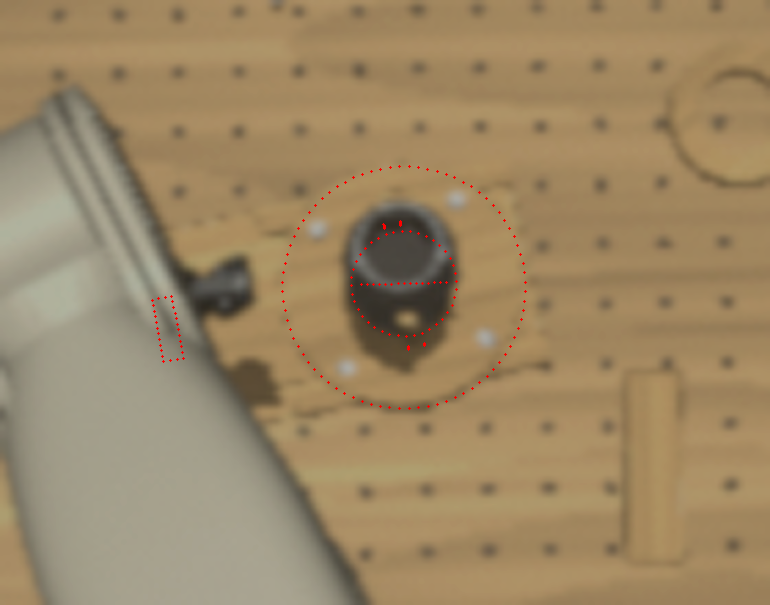

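Request:
apply_moves(plan=[-0.002, 0.006, 0.03, 0, 0, 0, -0.002, 0.006, 0.065, 0, 0, 0, -0.002, 0.006, 0.1, 0, 0, 0, -0.002, 0.006, 0.13, 0, 0, 0, -0.002, 0.006, 0.15, 0, 0, 0, -0.002, 0.006, 0.158, 0, 0, 0, -0.002, 0.006, 0.16, 0, 0, 0, -0.002, 0.006, 0.16, 0, 0, 0])

```text
clock: 22.25
eef_pos: [0.4775, 0.2424, 0.0409]
tool_rot: [-0.089, 0.996, 0.0, 0.001]
ft_force: [-0.1, -0.4, 0.6]
grip_width: 0.0449
```

Run:
```python
from h import *
c=snap("wrist","w23"); go((.4742,.2411,.034),.18-np.pi)
ov(c,"o23",(100,60,400,300),2.6,m_sock(.5041,.0921,.18,.006),1.3,5)
```

```text
clock 22.30 tcp [0.4779 0.2426 0.0415] yawx -2.963 w 0.0451 F [-0.9 -0.1  0.5]
shift [ 0.0039 -0.0008  0.0075] rv [ 0.001   0.0034 -0.0011]
```

View pics/o23.png

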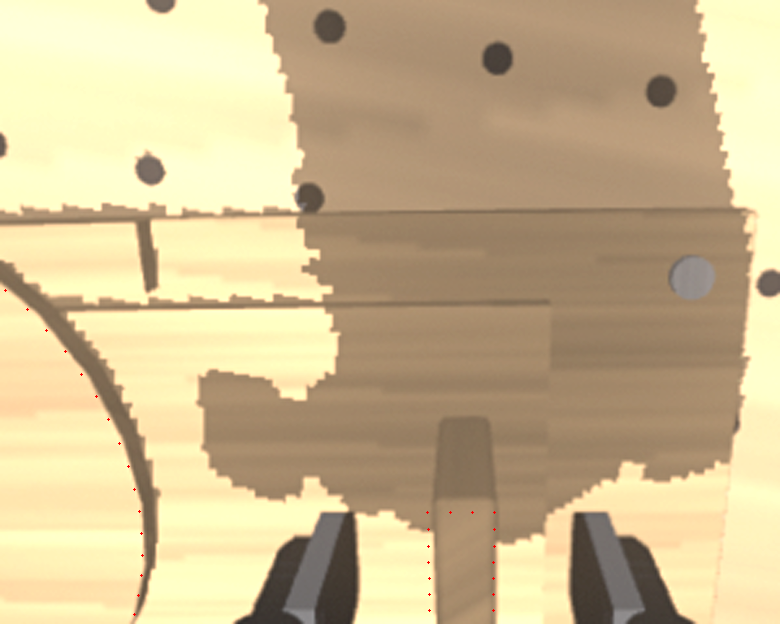

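Request:
apply_moves(plan=[0.002, 0, 0.004, 0, 0, 0, 0.002, 0, 0.006, 0, 0, 0, 0.002, 0, 0.006, 0, 0, 0])

```text
clock: 22.55
eef_pos: [0.4744, 0.2417, 0.0343]
tool_rot: [-0.09, 0.996, 0.0, 0.001]
ft_force: [-0.3, -0.3, -0.5]
grip_width: 0.045
```

Request:
apply_moves(plan=[0, 0, 0, 0, 0, 0, 0, 0, 0, 0, 0, 0, 0, 0, 0, 0, 0, 0, 0, 0, 0, 0, 0, 0, 0, 0, 0, 0, 0, 0, 0, 0, 0, 0, 0, 0], grip=0.0)

```text
clock: 23.05
eef_pos: [0.4744, 0.2417, 0.034]
tool_rot: [-0.09, 0.996, 0.0, 0.0]
ft_force: [-1.3, -0.0, 3.4]
grip_width: 0.0112
```

Request:
apply_moves(plan=[0, 0.003, 0, 0, 0, 0, 0, 0.008, 0, 0, 0, 0, 0, 0.013, 0, 0, 0, 0, 0, 0.018, 0, 0, 0, 0, 0, 0.023, 0, 0, 0, 0, 0, 0.028, 0, 0, 0, 0, 0, 0.033, 0, 0, 0, 0, 0, 0.037, 0, 0, 0, 0, 0, 0.04, 0, 0, 0, 0, 0, 0.042, 0, 0, 0, 0, 0, 0.042, 0, 0, 0])

```text
$.plan: bad value
```

Run:
```python
from h import *
go((.4742,.2411,.034),.18-np.pi)
```

```text
clock 23.05 tcp [0.4744 0.2417 0.034 ] yawx -2.962 w 0.0112 F [-1.3 -0.   3.4]
shift [ 0.0003 -0.0006  0.    ] rv [ 0.0001  0.0006 -0.0002]
```

Request:
apply_moves(plan=[0, 0.004, 0, 0, 0, 0, 0, 0.01, 0, 0, 0, 0, 0, 0.016, 0, 0, 0, 0, 0, 0.022, 0, 0, 0, 0, 0, 0.028, 0, 0, 0, 0, 0, 0.034, 0, 0, 0, 0, 0, 0.038, 0, 0, 0, 0, 0, 0.041, 0, 0, 0, 0, 0, 0.042, 0, 0, 0, 0, 0, 0.042, 0, 0, 0, 0])

```text
clock: 23.88
eef_pos: [0.4663, 0.2834, 0.034]
tool_rot: [-0.09, 0.996, 0.0, -0.0]
ft_force: [-2.2, -1.3, 5.4]
grip_width: 0.0109
```

Run:
```python
from h import *
go((.4742,.2411,.034),.18-np.pi)
```

```text
clock 23.88 tcp [0.4663 0.2834 0.034 ] yawx -2.962 w 0.0109 F [-2.2 -1.3  5.4]
shift [-0.0002 -0.0431 -0.    ] rv [ 0.0001 -0.0002 -0.    ]
```

Moved 42 mm with 1–2 N. Continuing in small steps to the end stop.

Request:
apply_moves(plan=[0, 0.003, 0, 0, 0, 0, 0, 0.006, 0, 0, 0, 0, 0, 0.008, 0, 0, 0, 0, 0, 0.01, 0, 0, 0, 0, 0, 0.01, 0, 0, 0, 0])

```text
clock: 24.3
eef_pos: [0.4661, 0.2846, 0.0338]
tool_rot: [-0.087, 0.996, -0.008, 0.001]
ft_force: [3.7, -24.5, 11.7]
grip_width: 0.0109
```

Run:
```python
from h import *
go((.4742,.2411,.034),.18-np.pi)
```

```text
clock 24.30 tcp [0.4661 0.2846 0.0338] yawx -2.967 w 0.0109 F [  3.7 -24.5  11.7]
shift [-0.0004 -0.0443  0.0006] rv [-0.0171  0.0001 -0.0056]
```

Request:
apply_moves(plan=[0, -0.004, 0, 0, 0, 0, 0, -0.007, 0, 0, 0, 0, 0, -0.007, 0, 0, 0, 0])

```text
clock: 24.55
eef_pos: [0.4661, 0.2845, 0.034]
tool_rot: [-0.089, 0.996, -0.001, -0.0]
ft_force: [-2.1, -5.3, 6.9]
grip_width: 0.011
```

Request:
apply_moves(plan=[0, 0, 0, 0, 0, 0, 0, 0, 0, 0, 0, 0, 0, 0, 0, 0, 0, 0, 0, 0, 0, 0, 0, 0], grip=0.04)

```text
clock: 24.88
eef_pos: [0.466, 0.2862, 0.0333]
tool_rot: [-0.09, 0.996, 0.0, -0.0]
ft_force: [-0.7, 0.5, -0.5]
grip_width: 0.04
```

Request:
apply_moves(plan=[0, 0, -0.02, 0, 0, 0, 0, 0, -0.05, 0, 0, 0, 0, 0, -0.09, 0, 0, 0, 0, 0, -0.13, 0, 0, 0, 0, 0, -0.17, 0, 0, 0, 0, 0.03, -0.2, 0, 0, 0, 0, 0.06, -0.22, 0, 0, 0, 0, 0.06, -0.22, 0, 0, 0, 0, 0.06, -0.22, 0, 0, 0])

```text
clock: 25.63
eef_pos: [0.4556, 0.347, 0.2549]
tool_rot: [-0.091, 0.996, 0.001, 0.001]
ft_force: [0.3, -0.6, -0.4]
grip_width: 0.0402
```

Run:
```python
from h import *
c=snap("wrist","w24"); go((.4742,.2411,.034),.18-np.pi)
ov(c,"o24",(0,60,400,360),2,m_sock(.5041,.0921,.18,.05),1.1,5)
t=snap("top","t4"); ov(t,"t4c",(195,180,435,310),3.3,m_sock(.5041,.0921,.18,.05),1.2,5)
s=snap("scene","s4"); crop(s,"s4c",120,140,360,300,3.3)
```

```text
clock 25.68 tcp [0.4551 0.3455 0.2532] yawx -2.961 w 0.04 F [-0.4 -0.2 -0.4]
shift [-1.000e-04 -1.060e-01  2.193e-01] rv [-0.0003 -0.0001  0.0007]
```

View pics/o24.png

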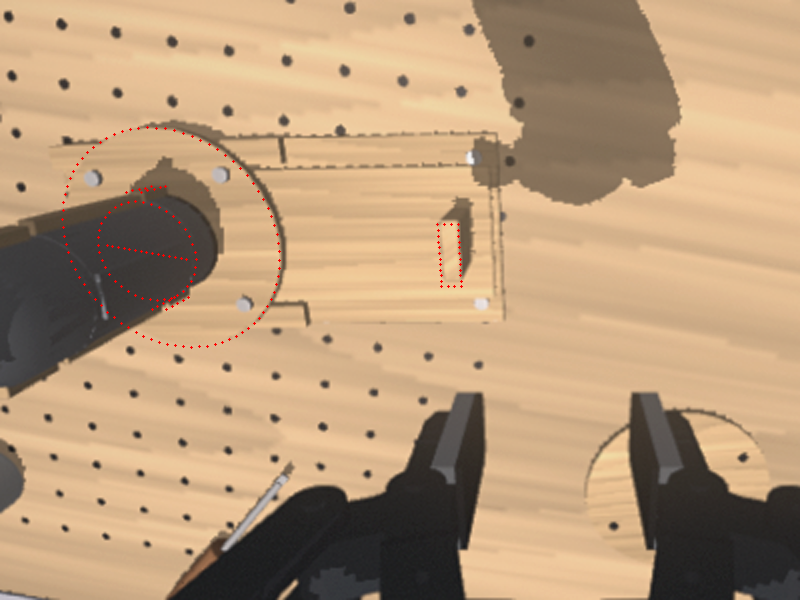

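View pics/t4c.png

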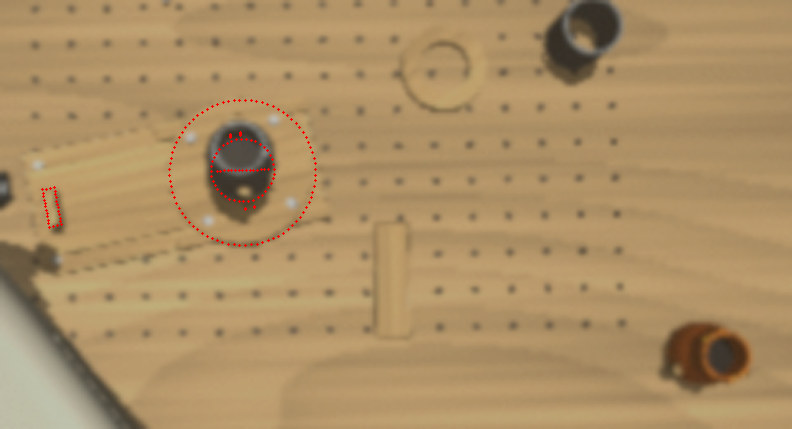

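View pics/s4c.png

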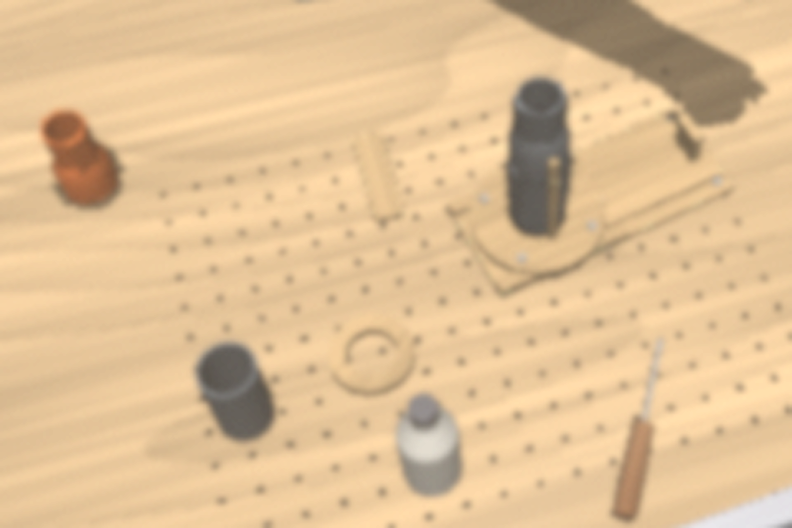

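Run:
```python
from h import *
print(bot.job_done(), sensors.get_obs()["clock"])
```

```text
the job is handed in; nothing more can be done
the job is handed in; nothing more can be done
```

The job is handed in. The pipe section and then the reducer are seated on the blast gate and turned clockwise to their stops, and the gate was then pulled fully open. It took about 26 s of robot time.

- **Stack:** Both parts sank to the expected height and turned about 80° until they met the stop. I turned each one slightly past the stop and backed it off 2–3° before letting go. The last close wrist view shows the socket, pipe and reducer ribs in line to within about 2–3°. It was taken before the gate was pulled. The later scene and top pictures show the stack still upright.
- **Gate:** The tab travelled only about 44 mm in my grip, not 50 mm. The pull force then rose to about 25 N at the end stop. The tab had stood 5–7 mm further out than its shut position at the start, by the wrist camera. Its final position matches 50 mm open in the pictures.
- **Other objects:** The bystanders and the orange lookalike show no movement in the pictures. The gripper was clear of everything at hand-in.
- **Disagreements:** The pipe section seemed to hang about 0.02–0.04 rad off true in the jaws, but it went in without trouble. The scene camera's overlay was about 3 px off the wrist camera's.

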